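# Fit a plug-in module into a probe jig

### The arm

A 6-joint arm with a two-finger parallel gripper is mounted at the origin on the work surface. World frame = base frame: x ahead of the robot, y to its left, z up, the work surface at z = 0. Lengths are in m, angles in rad, forces in N, time in s.
With the tool pointing down it reaches from about 0.35 to 0.725 m from the base axis. Payload 6 kg.
Tool frame: the origin (TCP) lies on the centre line of the jaws, within the pads' length; the fingertips stand 8 mm ahead of it and the grasp point (between the pads) lies 11 mm behind it; z points along the fingers, y is the line along which they close (so a half turn about z gives the same grasp; the last joint's range is limited). The gripper opens to 85 mm and grips with 20 to 120 N. Pads are 22 mm wide; open, the fingers measure 114 mm over their backs; the gripper's body (76 mm by 85 mm) begins 54 mm behind the grasp point. The pads swing forward as they close: fully open they stand 13 mm farther back than shut.
Start: joints at [-0.928, 0.04, 0.085, 0, -1.615, -0.334], TCP at [0.182, -0.572, 0.212] pointing down, gripper open.
Joint ranges: [-2.56, 2.56], [-1.29, 2.01], [-1.08, 1.49], [-3.29, 1.98], [-2.81, -0.18], [-2.99, 2.99]. Speed limits (rad/s): [2.57, 2.57, 3.01, 3.14, 3.14, 3.14].

### API

Orientations are given as a rotation vector (axis times angle).
In Python, from cell import ctrl, imaging, job gives the robot as it stands.
- The arm moves only by the tool arm_command, never from a script. Its argument "rows" is a list of rows, each a list of 7 numbers: the shift along the tool's x, y, z normalised to -1 to 1, where 1 is 0.1 m, then the turn, a rotation vector about the tool's x, y, z normalised to -1 to 1, where 1 is 360 degrees, then the opening, from -1 (shut) to 1 (fully open). In form: [[dx, dy, dz, wx, wy, wz, claw], ...]. A call has 1 to 12 rows; each row is the pose to reach, as a shift and turn from the pose commanded when the call began, along the tool's axes at that moment, turning the shorter way round; what a row does not reach only later rows make up. A row lasts 1/10 s, in which the tool goes at most 50 mm and 8.59 degrees, less where a joint would pass 70% of its speed; a pose out of reach is approached as far as the arm can. A call with a number of a shift or a turn outside -1 to 1 is refused whole. A call with a gripper value outside its range is refused whole. The fingers move at their own pace and stop on an object; the grip force is fixed at half the most. Time passes only in rows, so rows that repeat a pose let the fingers close. It gives the time, the measured TCP pose, the force, the opening and the grip force at its end, in the units of the state.
- ctrl.sense(): the state, without advancing time (a new reading comes with each control period).
- imaging.grab_frame(name): name is "scene" or "top"; returns the picture (384x512x3 uint8, red, green, blue); there is no depth.
- imaging.get_calibration(name): a dict with "fx", "fy", "cx", "cy" (pixels), "dist" ([k1, k2, p1, p2, k3] as OpenCV has them; the pictures are not rectified), "extrinsics" (4x4, takes a point from camera to world coordinates). Camera axes: x right, y up, looking along -z (the intrinsics and any distortion apply to the point x, -y, -z); pixel columns grow to the right and rows downward; lengths in m; the calibration is good to about 2 mm. A picture is of the moment at which its call begins. get_calibration takes no time and is no camera call.
- job.hand_in(): hands the job in; it is judged then, once.
Trained networks look in the newest picture that a camera, given by its name, has taken for a name from the list of things; names that differ only in an ending like _2 or _b are one class to them, and where a whole thing is asked for, a point or a joint stands for the part that bears it (a point fixed in the world has none). Each returns a list of dicts, best first, with "p" (0 to 1); they miss things now and then, are a little off and sometimes report something else, mostly with a low value. They report only what shows in the picture. A call takes as long as a camera call. They do not tell look-alikes from the thing itself.
- imaging.spot_in(camera, target): "rect" ([left, top, right, bottom] in pixels, round what is visible of it).
The state is a dict: "clock": time; "joint_pos": joint angles; "joint_velocities": joint speeds; "joint_efforts": joint torques, N m; "position": TCP position; "eef_rot": TCP orientation; "force": force on the tool from outside, world axes, zero at the start; "wrist_torque": the same for the moment, N m; "opening": finger opening in m; "grasp_force": force on a finger pad.
Only numpy, scipy, OpenCV 4.12 (cv2) and the standard library are available. Lean on these libraries where they do the work, as an engineer would, in place of code of your own. Each camera call takes 0.05 s, during which the arm holds its last target. There are 200 camera calls.

### The job

Put the black module into the recess of the white nest in the sloping grey sled, brass pad showing and red stripe towards the needle, and press its face firmly but without ramming until it is fully home, flush with the sled's top. Then slide the sled (it has an orange handle) until the brass pad sits right under the needle tip, let go, and leave the needle untouched and the other things on the bench where they are.

Things in the scene. Friction and masses are not known exactly. Their poses are not given: they have to be found in the camera images.
- module: black plastic plug-in module, a block 48 mm (its x) by 96 mm (its y) by 36 mm tall (its z), about 0.2 kg, lying flat on the table with its face up. Origin: centre of its underside; z points out of its face. On the face, a red stripe across the +y end and a round brass test pad
- module_pad (a point): centre of the 12 mm round brass test pad on the module's face: 8 mm along +x, 26 mm along +y from the face's centre; axes as the module's
- sled: grey sled, 84 mm (x) by 189 mm (y), 42 mm thick, on a track inclined 30 degrees, facing the robot. Origin: on its flat top, at the middle of the opening that holds the white nest; z square out of the top (leaning 30 degrees towards the robot), x up the slope, y along the track (level). Pushed along y it slides 125 mm in all, with some 4 N of friction, and stays where left
- nest_opening (a point): middle of the sled's opening, at the top, as the sled's origin. The white nest in it, top level with the sled's, stands up to 6 mm off this point along y, either way, not measured: look or feel for it. In its middle is the recess, 51 mm (x) by 99.5 mm (y), 36 mm deep, edges bevelled 2 mm wide: a loose fit for the module, red stripe to +y
- contact_block (a point): middle of the opening, 17 mm below the sled's top. About there a stiff contact block in the recess stops the module while its face is still 14 to 19 mm proud; it yields only to a push of over 9 N on the module's face and stays where pushed, until the module meets the solid floor 36 mm down, its face then flush
- handle (a point): middle of the orange handle, a block 14 mm (x) by 30 mm (y), standing 34 mm tall on the sled's top, 92 mm from the sled's origin on the -y side; this point is 17 mm off the sled's top
- jig: the fixed blue and aluminium jig that carries the inclined track, 150 x 310 mm on the table; the sled's top lies 92 mm above the table at its middle line. Origin: centre of its underside; y along the track
- probe: fixed probe bracket: a dark steel column 195 mm tall behind the track and a dark arm over the track, 39 to 53 mm off the plane of the sled's top, that carries a yellow barrel and brass needle pointing square at the track. Origin: on the table, below the track's middle line; y along the track
- probe_tip (a point): tip of the brass needle, 7 mm off the plane of the sled's top, on the sled's +y side, 8 mm up the slope from the track's middle line
- spare: a blue plastic look-alike block of the module's size (48 x 96 x 36 mm), with a white stripe and no brass pad: not the one to fit
- spool: a white plastic wire spool standing on end, 84 mm across, 60 mm tall
- tape: a red ring of tape lying flat, 64 mm across, 18 mm tall
- paper_roll: a white paper roll standing on end, 54 mm across, 57 mm tall
- multimeter: a yellow multimeter lying flat, 85 x 160 x 38 mm
- screwdriver: a screwdriver lying on the table, 180 mm long
- pliers: blue-handled pliers lying flat, 155 mm long, 12 mm thick
Things that resemble listed ones, but are neither listed nor needed, are in the scene too. What is meant by the module is not green or pink, and is the larger of those in its own colour.

How it is judged:
On the way:
1. the module is fully home in the recess: its face flush with the sled's top to 2 mm, and square (z of module in the frame of sled between -0.038 and -0.034 m and x of module in the frame of sled between -0.004 and 0.004 m and y of module in the frame of sled between -0.009 and 0.009 m and angle between the z axis of module and the z axis of sled, either way round below 0.06 rad and angle between the y axis of module and the y axis of sled, either way round below 0.08 rad), for 0.2 s.
At the end, for the whole second after the job is handed in: The module rests fully home in the sled's recess (face within 2 mm of flush, square within 0.06 rad) and the needle tip stands over the brass pad (within 5 mm of the pad's centre along the track, 6 mm across it); sled and module at rest (all of step 1 and x of probe_tip in the frame of module_pad between -0.006 and 0.006 m and y of probe_tip in the frame of module_pad between -0.005 and 0.005 m and linear speed of each of module, sled below 0.01 m/s); the robot touches nothing.
It fails at once if the module was rammed into the jig with more than 70 N (contact force between module and jig above 70 N).
It fails at once if the needle or its bracket was hit (more than 3 N) (contact force between probe and anything else above 3 N).
It fails at once if another thing on the bench was moved by more than 30 mm (distance of any of spare, spool, tape, paper_roll, multimeter, screwdriver, pliers from where it was at the start of the episode above 0.03 m).
It also fails if it takes over 58 s, if anything falls off the work surface, if the arm or the gripper's body presses on something with over 40 N, if the wrist force passes 120 N, or if a joint passes its speed limit or range.

## Working session

There is one attempt and no reset: what is moved stays moved. The work goes in short steps, Python scripts to look and compute and a tool call to move; the robot and the scene stay as the last step left them, time stands still between calls to the robot, and variables do not carry over. Pictures are saved under pics/ and viewed, at most 10 in all, crops included, and the job is handed in when it is done.

Besides the shell and the picture viewer there is one more tool, called after "Call:" in YAML: its name, and indented under it one key for each argument. arm_command: Moves the arm, as the interface text tells. Scaled input: -1 to 1 covers 0.1 m each way for a shift and 360 degrees each way for a turn. Its arguments: {"type":"object","properties":{"rows":{"type":"array","items":{"type":"array","items":{"type":"number"}}}},"required":["rows"]}

```bash
mkdir -p pics; ls; python3 - <<'E'
from cell import ctrl, imaging, job
import cv2,numpy as np
for n in("scene","top"):
    im=imaging.grab_frame(n); cv2.imwrite(f"pics/{n}0.png",cv2.resize(im[:,:,::-1],(800,600),interpolation=cv2.INTER_CUBIC))
    c=imaging.get_calibration(n); print(n,{k:np.round(v,4).tolist() for k,v in c.items()})
    for t in("module","sled","handle","probe","spare","jig","module_pad"):
        print(t,[(np.round(d["rect"]).tolist(),round(d["p"],2)) for d in imaging.spot_in(n,t)][:4])
s=ctrl.sense();print(s)
E
```

```text
pics
scene {'fx': 409.5193, 'fy': 409.5193, 'cx': 255.7738, 'cy': 188.4535, 'dist': [0.0359, 0.0, 0.0, 0.0, 0.0], 'extrinsics': [[0.7761, -0.3536, 0.5221, 1.1728], [0.6305, 0.4241, -0.6501, -0.919], [0.0085, 0.8337, 0.5521, 0.8105], [0.0, 0.0, 0.0, 1.0]]}
module [([163.0, 240.0, 200.0, 276.0], 0.95), ([188.0, 218.0, 214.0, 238.0], 0.92), ([69.0, 275.0, 116.0, 304.0], 0.84), ([119.0, 299.0, 152.0, 316.0], 0.67)]
sled [([273.0, 166.0, 332.0, 197.0], 0.85), ([227.0, 217.0, 260.0, 250.0], 0.37)]
handle [([278.0, 169.0, 331.0, 198.0], 0.94)]
probe [([321.0, 147.0, 355.0, 197.0], 0.89)]
spare [([226.0, 217.0, 260.0, 250.0], 0.97), ([262.0, 163.0, 354.0, 226.0], 0.36)]
jig [([265.0, 166.0, 354.0, 224.0], 0.9)]
module_pad [([186.0, 222.0, 214.0, 238.0], 0.92), ([116.0, 294.0, 150.0, 319.0], 0.91), ([164.0, 241.0, 202.0, 271.0], 0.74)]
top {'fx': 390.9057, 'fy': 390.9057, 'cx': 254.3105, 'cy': 193.7731, 'dist': [0.0214, 0.0, 0.0, 0.0, 0.0], 'extrinsics': [[-0.0134, 0.9986, -0.0514, 0.433], [-0.9999, -0.0132, 0.0043, -0.067], [0.0036, 0.0515, 0.9987, 1.4725], [0.0, 0.0, 0.0, 1.0]]}
module [([3
[... 667 characters left out ...]
_pos': array([-9.28293869e-01,  4.01536768e-02,  8.47984887e-02, -9.92683291e-06,
       -1.61551824e+00, -3.33690690e-01]), 'joint_velocities': array([-7.07350324e-06,  2.29612988e-04,  1.72186383e-04,  1.68031549e-03,
       -2.47325971e-03,  1.35614557e-03]), 'joint_efforts': array([ 3.23877748e-04, -3.67887783e+01,  3.47431254e+01,  6.93291083e+00,
       -8.37342686e-04, -2.41886426e-05]), 'position': array([ 0.18235753, -0.57158068,  0.21198469]), 'eef_rot': array([ 4.83151680e-01, -3.10419018e+00, -1.14278648e-04]), 'force': array([-0.43097411, -0.17067637,  0.78943612]), 'wrist_torque': array([-0.04789704, -0.03031652, -0.0413182 ]), 'grasp_force': 0.0, 'opening': 0.0855880349191823}
```

View pics/scene0.png

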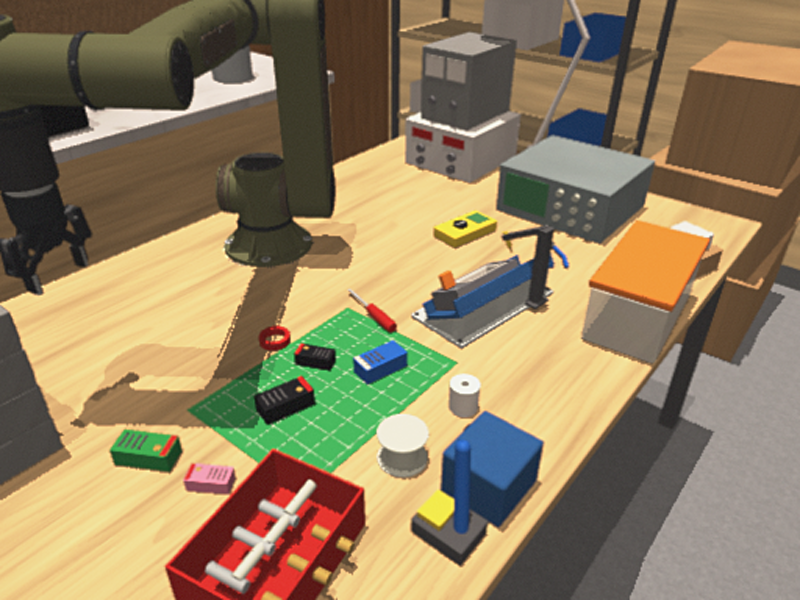

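View pics/top0.png

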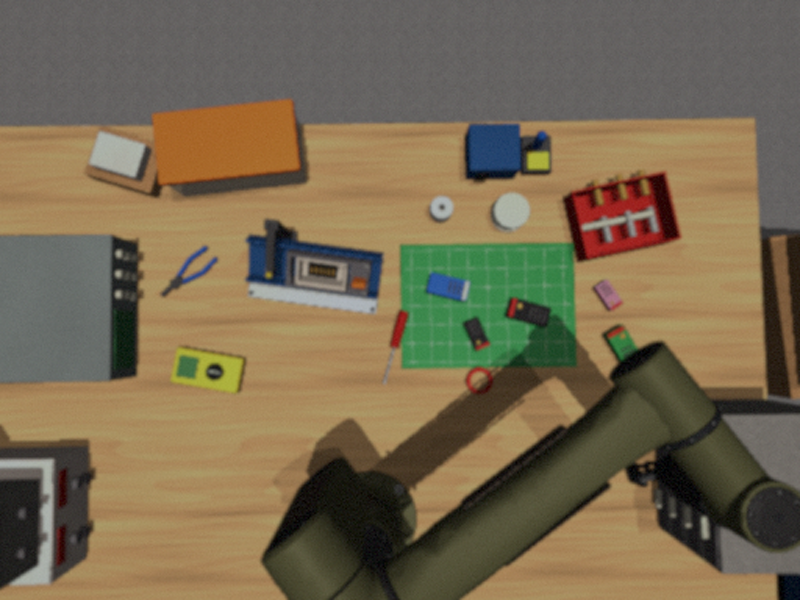

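```bash
cat > h.py <<'E'
from cell import ctrl, imaging, job
import cv2,numpy as np
from scipy.optimize import least_squares
from scipy.spatial.transform import Rotation as R
C={n:imaging.get_calibration(n) for n in("scene","top")}
def proj(n,P):
    c=C[n];E=np.array(c["extrinsics"]);P=np.atleast_2d(P)
    q=(P-E[:3,3])@E[:3,:3]*[1,-1,-1]
    K=np.array([[c["fx"],0,c["cx"]],[0,c["fy"],c["cy"]],[0,0,1.]])
    return cv2.projectPoints(q,np.zeros(3),np.zeros(3),K,np.array(c["dist"],float))[0][:,0]
def ray(n,uv,z):
    c=C[n];E=np.array(c["extrinsics"])
    K=np.array([[c["fx"],0,c["cx"]],[0,c["fy"],c["cy"]],[0,0,1.]])
    p=cv2.undistortPoints(np.array([[uv]],float),K,np.array(c["dist"],float))[0,0]
    d=E[:3,:3]@np.array([p[0],-p[1],-1]);o=E[:3,3]
    return o+d*(z-o[2])/d[2]
def avg(n,k=1): return np.mean([imaging.grab_frame(n).astype(float) for _ in range(k)],0).astype(np.uint8)
def crop(im,x0,y0,x1,y1,s):
    o=cv2.resize(im[y0:y1,x0:x1,::-1],None,fx=s,fy=s,interpolation=cv2.INTER_CUBIC)
    for x in range(-(-x0//10)*10,x1,10):
        cv2.line(o,(int((x-x0+.5)*s),0),(int((x-x0+.5)*s),6),(0,255,255),1); cv2.putText(o,str(x),(int((x-x0+.5)*s)-12,18),0,.4,(0,255,255),1)
    for y in range(-(-y0//10)*10,y1,10):
        cv2.line(o,(0,int((y-y0+.5)*s)),(6,int((y-y0+.5)*s)),(0,255,255),1); cv2.putText(o,str(y),(8,int((y-y0+.5)*s)+4),0,.4,(0,255,255),1)
    return o
E
python3 - <<'E'
from h import *
t=avg("top");s=avg("scene");np.savez("im0.npz",t=t,s=s)
cv2.imwrite("pics/a.png",crop(t,155,140,255,210,8))
cv2.imwrite("pics/b.png",crop(s,260,138,360,230,6.5)[:600])
a=crop(t,318,183,362,213,9);b=crop(s,157,236,205,280,8)
o=np.zeros((600,800,3),np.uint8);o[:a.shape[0],:a.shape[1]]=a;o[:b.shape[0],400:400+b.shape[1]]=b
cv2.imwrite("pics/c.png",o)
E
```

```text
(no output)
```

View pics/a.png

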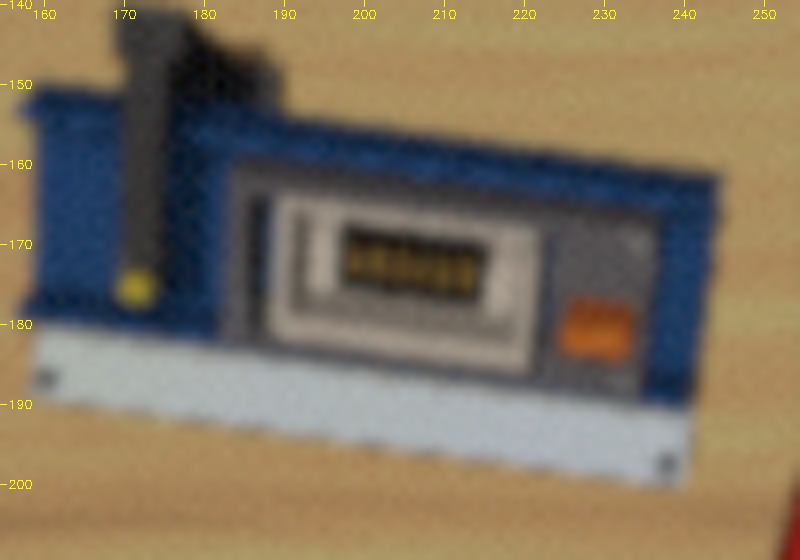

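View pics/b.png

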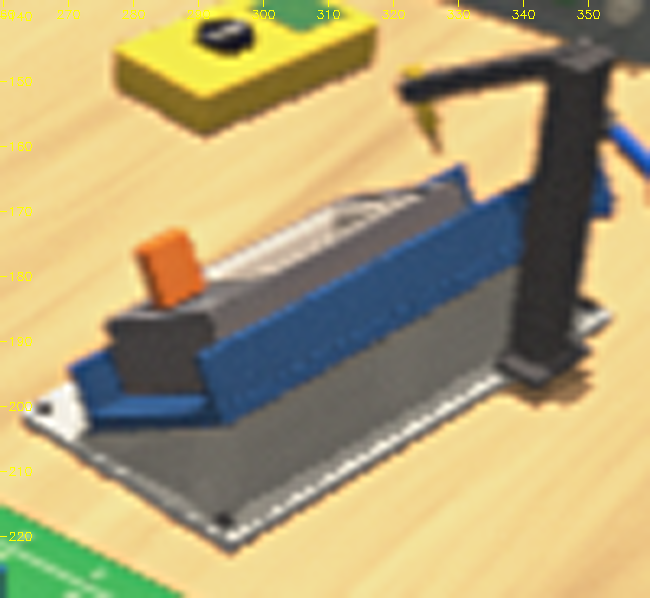

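View pics/c.png

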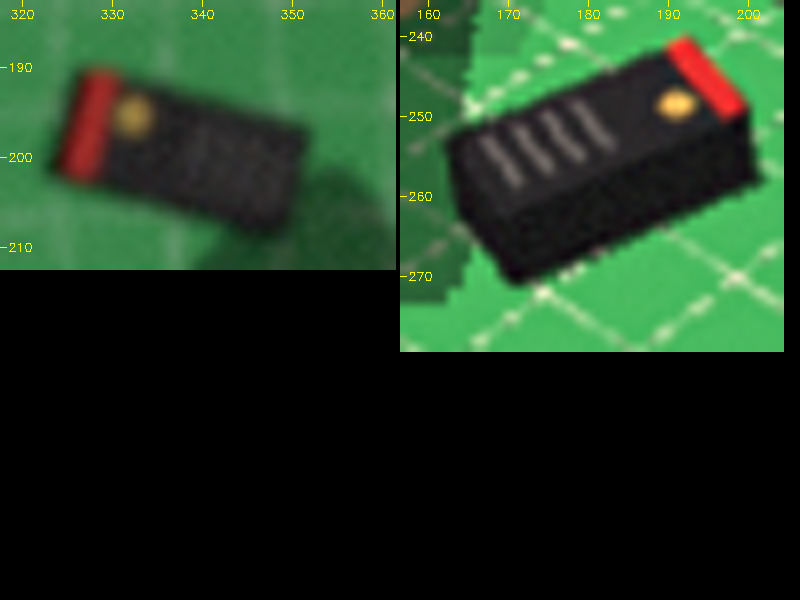

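```bash
cat > fit0.py <<'E'
from h import *
def res(obs,f):
    r=[]
    for n,P,uv,w in obs: r.append((proj(n,P)[0]-uv)*w)
    return np.concatenate(r)
# module
def mp(p,l): 
    a=p[2];l=np.array(l)
    return np.array([p[0]+np.cos(a)*l[0]-np.sin(a)*l[1],p[1]+np.sin(a)*l[0]+np.cos(a)*l[1],l[2]])
a,b,h=.024,.048,.036
mo=[("top",(a,b,h),(327.2,190.1)),("top",(a,-b,h),(351.9,196.7)),("top",(-a,-b,h),(347.3,208.6)),("top",(-a,b,h),(324.5,202.5)),
("top",(.008,.026,h),(332.1,195.2)),("scene",(.008,.026,h),(191,248.4)),
("scene",(a,b,h),(200,248.6)),("scene",(-a,b,h),(192.75,240.1)),("scene",(-a,-b,h),(162.4,253)),("scene",(a,-b,h),(170.2,261.5)),("scene",(a,-b,0),(170.9,271.1)),("scene",(a,b,0),(202.1,258))]
f=lambda p:np.concatenate([proj(n,mp(p,l))[0]-uv for n,l,uv in mo])
for cam in("top","scene",None):
    mm=mo; g=lambda p:np.concatenate([proj(n,mp(p,l))[0]-uv for n,l,uv in mm if cam in(None,n)])
    s=least_squares(g,[.43,-.37,-.2]);print("module",cam,s.x.round(4),np.sqrt(np.mean(s.fun**2)))
# jig+sled
S=np.radians(30)
def jp(p,l): return mp(p,l)
def sp(p,l): # sled frame -> world ; p[3]=along, p[4]=across offset
    x,y,z=l
    return mp(p,(p[4]+np.cos(S)*x-np.sin(S)*z,p[3]+y,.092+np.sin(S)*x+np.cos(S)*z))
A,B=.075,.155
jo=[("scene",(A,-B,0),(295.2,222.1)),("scene",(-A,-B,0),(262.9,202.1)),("scene",(A,B,0),(353.3,186.4)),("top",(-A,B,.005),(158.5,189.25)),("top",(-A,-B,.005),(240.1,200.4))]
X=.042;Y=.0945
so=[("top",(X,Y),(183.5,159.5)),("top",(X,-Y),(236.75,165.75)),("top",(-X,-Y),(234.5,189.5)),("top",(-X,Y),(182.25,182))]
def g(p):
    r=[proj(n,jp(p,l))[0]-uv for n,l,uv in jo if cam in(None,n)]
    r+=[proj(n,sp(p,(x,y+p[5],0)))[0]-uv for n,(x,y),uv in so if cam in(None,n)]
    if cam!="top": r+=[2*(proj("scene",sp(p,(.008,p[6],.007)))[0]-(326.9,161.0))]
    r+=[np.array([p[4]*50])]
    return np.concatenate(r)
for cam in("top","scene",None):
    s=least_squares(g,[.5,.1,-.1,0,0,-.02,.1]);print("jig",cam,s.x.round(4),np.sqrt(np.mean(s.fun**2)))
    print(s.fun.round(1))
p=s.x
print("sled origin",sp(p,(0,0,0)),"tip",sp(p,(.008,p[6],.007)))
for nm,l in dict(handle_top=(0,-.092,.034),tip=(.008,p[6],.007),barrel=(.008,p[6],.05)).items(): print(nm,proj("top",sp(p,l)),proj("scene",sp(p,l)))
E
python3 fit0.py
```

```text
module top [ 0.4822 -0.38   -0.2875] 0.6630962811820206
module scene [ 0.4785 -0.3807 -0.267 ] 0.5980154637162279
module None [ 0.48   -0.3807 -0.2773] 0.7327758493351177
jig top [ 0.5815  0.1223 -0.1464 -0.6413 -0.001   0.6042  0.1   ] 0.5164528517213242
[-0.1  0.1  0.1 -0.1 -0.3  0.3  0.1  1.3  0.1 -1.1  0.2 -0.6 -0. ]
jig scene [ 0.5733  0.1288 -0.1386 -1.485  -0.0036 -0.02    1.5659] 0.09198783793733384
[ 0.1  0.1 -0.1 -0.1  0.  -0.   0.   0.  -0.2]
jig None [ 5.7720e-01  1.2470e-01 -1.3300e-01 -1.4251e+00 -5.0000e-04  1.3862e+00
  1.5043e+00] 1.065250294766323
[ 0.7  1.2  0.1  1.   0.3  0.7 -0.6  1.8 -0.2  0.5 -0.6  1.7 -0.1  1.9
  0.1 -0.4  0.1  0.8  1.4  2.5 -0. ]
sled origin [ 0.38774787 -1.28773533  0.092     ] tip [0.59063079 0.20285174 0.10206218]
handle_top [[639.69573757 231.10999917]] [[-604.39419812  634.76501711]]
tip [[175.55583316 170.07907391]] [[327.57727357 162.26267142]]
barrel [[172.58599901 175.07621058]] [[323.79007121 150.60445876]]
```

```bash
cat >> fit0.py <<'E'
print("----joint")
d=np.load("im0.npz")
def orange(im,x0,y0,x1,y1):
    q=im[y0:y1,x0:x1].astype(float); m=np.clip((q[...,0]-q[...,2]-70)/80,0,1)*(q[...,1]<q[...,0]*.75)
    yy,xx=np.mgrid[y0:y1,x0:x1]; return np.array([(m*xx).sum(),(m*yy).sum()])/m.sum(),m.sum()
ot=orange(d["t"],220,172,240,192);os_=orange(d["s"],276,168,296,190);print(ot,os_)
def hullc(n,P):
    q=proj(n,P).astype(np.float32);m=cv2.moments(cv2.convexHull(q));return np.array([m["m10"],m["m01"]])/m["m00"]
HB=[(x,-.092+y,z) for x in(-.007,.007) for y in(-.015,.015) for z in(0,.034)]
no=[((.5,.5),(188.9,163.25)),((.5,-.5),(222.6,168.25)),((-.5,-.5),(221,186)),((-.5,.5),(188,181.4))]
def G(q):
    p=q[:7];m=q[7:10];o={"top":np.append(q[10:12],0),"scene":q[12:15]};nx,ny,nc=q[15:18]
    P=lambda n,X:proj(n,X+o[n])[0]
    r=[P(n,mp(m,l))-uv for n,l,uv in mo]+[P(n,jp(p,l))-uv for n,l,uv in jo]
    r+=[P(n,sp(p,(x,y+p[5],0)))-uv for n,(x,y),uv in so]
    r+=[2*(P("scene",sp(p,(.008,p[6],.007)))-(326.9,161.0)),P("top",sp(p,(.008,p[6],.05)))-(171.4,175.4)]
    for n,c in(("top",ot[0]),("scene",os_[0])): r.append(3*(hullc(n,np.array([sp(p,l) for l in HB])+o[n])-c))
    r+=[P("top",sp(p,(a*nx,b*ny+nc,0)))-uv for (a,b),uv in no]
    return np.concatenate(r+[q[10:15]/.002*.5,[p[4]*100]])
s=least_squares(G,[.577,.125,-.135,-.02,0,-.02,.1,.48,-.38,-.277,0,0,0,0,0,.07,.12,0])
q=s.x;print(q.round(4));print(s.fun.round(1))
p=q[:7]
print("sled origin",sp(p,(0,0,0)),"tip rel y",p[6],"edges",p[5]-Y,p[5]+Y)
E
python3 fit0.py | sed -n '/joint/,$p'
```

```text
----joint
(array([229.17878427, 181.29618594]), np.float64(20.975)) (array([285.99004201, 178.50318967]), np.float64(80.3375))
[ 5.794e-01  1.225e-01 -1.376e-01 -2.110e-02 -6.400e-03 -1.610e-02
  1.046e-01  4.813e-01 -3.817e-01 -2.750e-01  2.100e-03  7.000e-04
 -1.300e-03 -1.000e-04  2.900e-03  7.030e-02  1.193e-01 -1.800e-03]
[-0.1 -0.7  0.5 -0.6  1.9  0.2 -0.6 -0.5 -0.3 -0.1  0.3 -0.4  1.1 -0.5
  0.2 -1.2 -0.6 -1.1 -0.9  0.5 -0.2  0.6 -0.2 -0.3  0.3  0.9 -0.2  0.6
  0.4  0.5 -0.2  0.5  0.1 -0.4 -0.8  2.  -0.4  2.5 -0.2  0.1 -0.2  1.1
  0.3 -0.3  0.2 -0.1  1.1 -2.4 -1.1  0.4 -0.4  0.8 -0.3  0.  -0.1  0.2
 -0.2  0.7  0.5  0.2 -0.3 -0.   0.7 -0.6]
sled origin [0.57017012 0.10246914 0.092     ] tip rel y 0.10456938539533697 edges -0.11056277638168201 0.078437223618318
```

```bash
cat > plan.py <<'E'
from h import *
def down(yaw_y):  # tool z down, tool y at given yaw
    y=np.array([np.cos(yaw_y),np.sin(yaw_y),0]);z=np.array([0,0,-1.]);return np.column_stack([np.cross(y,z),y,z])
def step(p0,R0,p1,R1):
    d=R0.T@(np.array(p1)-p0);w=R.from_matrix(R0.T@R1).as_rotvec()
    return np.round(np.append(d/.1,w/(2*np.pi)),4)
def show(wps,p=None,R0=None):
    s=ctrl.sense()
    p=s["position"] if p is None else p; R0=R.from_rotvec(s["eef_rot"]).as_matrix() if R0 is None else R0
    for (q,R1) in wps:
        v=step(p,R0,q,R1);n=int(np.ceil(np.max(np.abs(v[:3]))))
        n=max(n,1)
        if n>1: # pure shift legs first
            for i in range(n-1): print("leg",np.round(np.append(v[:3]/n,[0,0,0]),4).tolist())
            v=np.append(v[:3]/n,v[3:])
        print("wp",np.round(v,4).tolist());p=np.array(q);R0=R1
E
python3 - <<'E'
from plan import *
Rm=down(np.pi-.275)
show([((.481,-.381,.13),Rm),((.481,-.381,.031),Rm)])
E
```

```text
leg [-0.8561, 0.227, 0.2049, 0.0, 0.0, 0.0]
leg [-0.8561, 0.227, 0.2049, 0.0, 0.0, 0.0]
leg [-0.8561, 0.227, 0.2049, 0.0, 0.0, 0.0]
wp [-0.8561, 0.227, 0.2049, 0.0, -0.0, -0.1571]
wp [0.0, 0.0, 0.99, 0.0, 0.0, 0.0]
```

Call:
arm_command:
  rows:
    - [-0.428, 0.114, 0.1, 0, 0, 0, 1]
    - [-0.856, 0.227, 0.205, 0, 0, 0, 1]
    - [-0.856, 0.227, 0.205, 0, 0, 0, 1]

```text
clock: 1.2
position: [0.2601, -0.5213, 0.1895]
eef_rot: [-0.49, 3.103, 0.004]
force: [-0.4, -0.6, -0.6]
opening: 0.0854
grasp_force: 0.0
```

Call:
arm_command:
  rows:
    - [-0.428, 0.114, 0.1, 0, 0, 0, 1]
    - [-0.856, 0.227, 0.205, 0, 0, 0, 1]
    - [-0.856, 0.227, 0.205, 0, 0, 0, 1]

```text
clock: 1.5
position: [0.3344, -0.4736, 0.1689]
eef_rot: [0.49, -3.103, -0.004]
force: [-0.0, -0.6, 0.2]
opening: 0.0856
grasp_force: 0.0
```

Call:
arm_command:
  rows:
    - [-0.428, 0.114, 0.1, 0, 0, 0, 1]
    - [-0.856, 0.227, 0.205, 0, 0, 0, 1]
    - [-0.856, 0.227, 0.205, 0, 0, 0, 1]

```text
clock: 1.8
position: [0.4087, -0.426, 0.1483]
eef_rot: [0.489, -3.102, -0.004]
force: [-0.8, -0.6, -0.1]
opening: 0.0853
grasp_force: 0.0
```

Call:
arm_command:
  rows:
    - [-0.428, 0.114, 0.1, 0, 0, -0.08, 1]
    - [-0.856, 0.227, 0.205, 0, 0, -0.1571, 1]
    - [-0.856, 0.227, 0.205, 0, 0, -0.1571, 1]
    - [-0.856, 0.227, 0.205, 0, 0, -0.1571, 1]
    - [-0.856, 0.227, 0.205, 0, 0, -0.1571, 1]
    - [-0.856, 0.227, 0.205, 0, 0, -0.1571, 1]
    - [-0.856, 0.227, 0.205, 0, 0, -0.1571, 1]
    - [-0.856, 0.227, 0.205, 0, 0, -0.1571, 1]
    - [-0.856, 0.227, 0.205, 0, 0, -0.1571, 1]

```text
clock: 2.7
position: [0.4807, -0.3815, 0.1302]
eef_rot: [-1.892, 2.508, -0.0]
force: [-0.4, 0.3, -0.2]
opening: 0.0849
grasp_force: 0.0
```

Call:
arm_command:
  rows:
    - [0, 0, 0.4, 0, 0, 0, 1]
    - [0, 0, 0.7, 0, 0, 0, 1]
    - [0, 0, 0.85, 0, 0, 0, 1]
    - [0, 0, 0.99, 0, 0, 0, 1]
    - [0, 0, 0.99, 0, 0, 0, 1]

```text
clock: 3.2
position: [0.4803, -0.3808, 0.0295]
eef_rot: [1.894, -2.505, -0.003]
force: [0.2, -0.3, 0.1]
opening: 0.0855
grasp_force: 0.0
```

```bash
python3 - <<'E'
from h import *
t=avg("top");s=avg("scene")
a=crop(t,315,175,365,215,8);b=crop(s,150,215,215,285,7)
o=np.zeros((500,900,3),np.uint8);o[:a.shape[0],:a.shape[1]]=a;o[:b.shape[0],410:410+b.shape[1]]=b
cv2.imwrite("pics/d.png",o[:,:800+65][:, :800])
E
```

```text
(no output)
```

View pics/d.png

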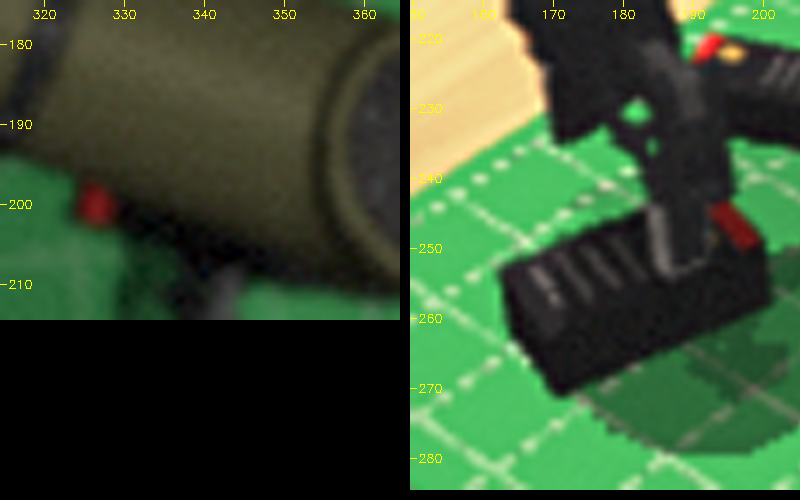

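Call:
arm_command:
  rows:
    - [0, 0, 0, 0, 0, 0, -1]
    - [0, 0, 0, 0, 0, 0, -1]
    - [0, 0, 0, 0, 0, 0, -1]
    - [0, 0, 0, 0, 0, 0, -1]
    - [0, 0, 0, 0, 0, 0, -1]
    - [0, 0, 0, 0, 0, 0, -1]
    - [0, 0, 0, 0, 0, 0, -1]
    - [0, 0, 0, 0, 0, 0, -1]

```text
clock: 4.1
position: [0.4809, -0.381, 0.0309]
eef_rot: [1.896, -2.505, -0.0]
force: [0.1, -0.3, -0.0]
opening: -0.0002
grasp_force: 0.0
```

Call:
arm_command:
  rows:
    - [0, 0, -0.2, 0, 0, 0, -1]
    - [0, 0, -0.6, 0, 0, 0, -1]
    - [0, 0, -1, 0, 0, 0, -1]
    - [0, 0, -1, 0, 0, 0, -1]

```text
clock: 4.5
position: [0.4833, -0.3831, 0.1387]
eef_rot: [-1.894, 2.502, -0.017]
force: [0.5, -0.0, 1.2]
opening: -0.0003
grasp_force: 0.0
```

Call:
arm_command:
  rows:
    - [0, 0, -0.3, 0, 0, 0, -1]
    - [0, 0, -0.6, 0, 0, 0, -1]
    - [0, 0, -0.8, 0, 0, 0, -1]
    - [0, 0, -0.8, 0, 0, 0, -1]

```text
clock: 4.9
position: [0.4819, -0.382, 0.215]
eef_rot: [-1.895, 2.503, -0.009]
force: [0.1, -0.2, 0.4]
opening: -0.0
grasp_force: 0.0
```

```bash
python3 - <<'E'
from h import *
t=avg("top");s=avg("scene")
b=crop(s,130,190,230,285,6)
cv2.imwrite("pics/e.png",b)
E
```

```text
(no output)
```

View pics/e.png

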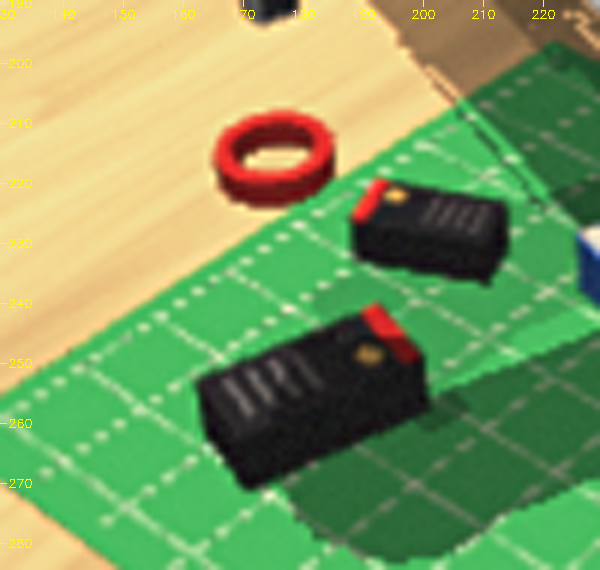

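```bash
python3 - <<'E'
from h import *
s=ctrl.sense();p=s["position"];print(p)
for dz in(0,-.008,.008,.011,-.02,): print(dz,proj("scene",p+[0,0,dz]),proj("top",p+[0,0,dz]))
im=avg("scene");g=crop(im,130,140,230,235,6);cv2.imwrite("pics/f.png",g)
for n in("top","scene"):print(imaging.spot_in(n,"module"))
E
```

```text
[ 0.48115712 -0.38094269  0.21090692]
0 [[175.99401273 199.12599987]] [[349.92640074 197.71390327]]
-0.008 [[176.30386305 201.69509785]] [[349.3153234  197.81583067]]
0.008 [[175.68129404 196.53506433]] [[350.545284 197.610676]]
0.011 [[175.56327637 195.55777195]] [[350.77940833 197.57162555]]
-0.02 [[176.76335124 205.50844681]] [[348.41302305 197.96633778]]
[{'rect': [390.1, 212.8, 410.3, 236.9], 'p': 0.86}, {'rect': [324.4, 191.8, 350.4, 208.9], 'p': 0.64}]
[{'rect': [117.0, 296.2, 151.1, 316.8], 'p': 0.81}, {'rect': [188.7, 218.6, 214.5, 237.0], 'p': 0.77}, {'rect': [72.0, 271.7, 117.7, 300.6], 'p': 0.76}, {'rect': [162.5, 244.4, 201.9, 270.7], 'p': 0.73}]
```

View pics/f.png

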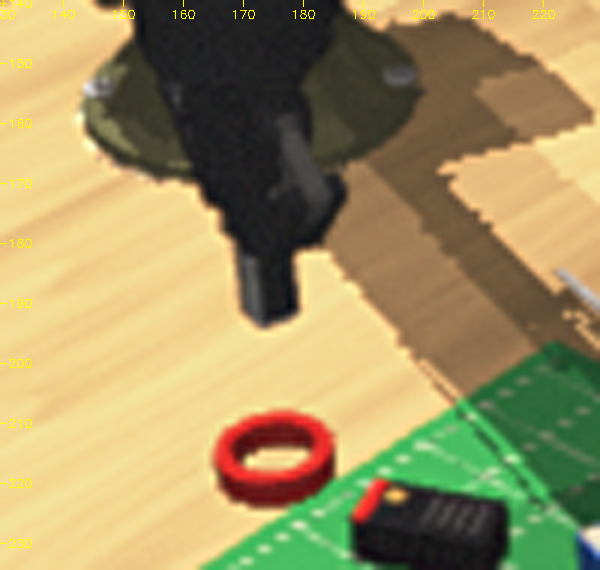

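```bash
python3 - <<'E'
from fit0 import *
m=[.4805,-.381,-.275]
print("----")
for x in(.043,.057):
  for z in(.02,.03,.04,.05,.06): print(x,z,proj("scene",np.array([mp(m,(x,y,z)) for y in(-.011,.011)])).round(1).tolist())
p=ctrl.sense()["position"]
for x in(0.014,):
  for dz in(-.008,.008,.017,.025):
    print(dz,proj("scene",np.array([mp([p[0],p[1],-.275],(x,y,p[2]+dz)) for y in(-.011,.011)])).round(1).tolist())
E
```

```text
module top [ 0.4822 -0.38   -0.2875] 0.6630962811820206
module scene [ 0.4785 -0.3807 -0.267 ] 0.5980154637162279
module None [ 0.48   -0.3807 -0.2773] 0.7327758493351177
jig top [ 0.5815  0.1223 -0.1464 -0.6413 -0.001   0.6042  0.1   ] 0.5164528517213242
[-0.1  0.1  0.1 -0.1 -0.3  0.3  0.1  1.3  0.1 -1.1  0.2 -0.6 -0. ]
jig scene [ 0.5733  0.1288 -0.1386 -1.485  -0.0036 -0.02    1.5659] 0.09198783793733384
[ 0.1  0.1 -0.1 -0.1  0.  -0.   0.   0.  -0.2]
jig None [ 5.7720e-01  1.2470e-01 -1.3300e-01 -1.4251e+00 -5.0000e-04  1.3862e+00
  1.5043e+00] 1.065250294766323
[ 0.7  1.2  0.1  1.   0.3  0.7 -0.6  1.8 -0.2  0.5 -0.6  1.7 -0.1  1.9
  0.1 -0.4  0.1  0.8  1.4  2.5 -0. ]
sled origin [ 0.38774787 -1.28773533  0.092     ] tip [0.59063079 0.20285174 0.10206218]
handle_top [[639.69573757 231.10999917]] [[-604.39419812  634.76501711]]
tip [[175.55583316 170.07907391]] [[327.57727357 162.26267142]]
barrel [[172.58599901 175.07621058]] [[323.79007121 150.60445876]]
----joint
(array([229.17878427, 181.29618594]), np.float64(20.975)) (array([285.99004201, 178.50318967]), np.float64(80.3375))

[... 551 characters left out ...]
 0.10246914 0.092     ] tip rel y 0.10456938539533697 edges -0.11056277638168201 0.078437223618318
----
0.043 0.02 [[186.0, 265.6], [193.3, 262.3]]
0.043 0.03 [[185.7, 262.8], [193.0, 259.6]]
0.043 0.04 [[185.4, 260.1], [192.7, 256.9]]
0.043 0.05 [[185.1, 257.3], [192.5, 254.1]]
0.043 0.06 [[184.8, 254.6], [192.2, 251.3]]
0.057 0.02 [[188.4, 268.6], [195.7, 265.3]]
0.057 0.03 [[188.1, 265.9], [195.5, 262.6]]
0.057 0.04 [[187.8, 263.1], [195.2, 259.8]]
0.057 0.05 [[187.5, 260.4], [194.9, 257.1]]
0.057 0.06 [[187.2, 257.6], [194.7, 254.3]]
-0.008 [[174.8, 206.1], [182.7, 203.2]]
0.008 [[174.1, 200.9], [182.1, 198.1]]
0.017 [[173.8, 198.0], [181.8, 195.1]]
0.025 [[173.4, 195.3], [181.5, 192.5]]
```

Call:
arm_command:
  rows:
    - [0, 0, 0.4, 0, 0, 0, -1]
    - [0, 0, 0.8, 0, 0, 0, -1]
    - [0, 0, 0.99, 0, 0, 0, -1]
    - [0, 0, 0.99, 0, 0, 0, -1]

```text
clock: 5.55
position: [0.4788, -0.3797, 0.1069]
eef_rot: [1.894, -2.502, -0.012]
force: [0.1, -0.4, -0.3]
opening: 0.0003
grasp_force: 0.0
```

Call:
arm_command:
  rows:
    - [0, 0, 0.3, 0, 0, 0, -1]
    - [0, 0, 0.6, 0, 0, 0, -1]
    - [0, 0, 0.8, 0, 0, 0, -1]
    - [0, 0, 0.9, 0, 0, 0, -1]
    - [0, 0, 0.9, 0, 0, 0, -1]

```text
clock: 6.05
position: [0.4807, -0.381, 0.0215]
eef_rot: [1.896, -2.504, -0.002]
force: [-0.3, 0.0, 0.9]
opening: -0.0002
grasp_force: 0.0
```

Call:
arm_command:
  rows:
    - [0, 0, 0.02, 0, 0, 0, -1]
    - [0, 0, 0.03, 0, 0, 0, -1]
    - [0, 0, 0.03, 0, 0, 0, -1]

```text
clock: 6.35
position: [0.4815, -0.3813, 0.0201]
eef_rot: [-1.896, 2.504, -0.002]
force: [0.2, 0.0, 0.5]
opening: -0.0002
grasp_force: 0.0
```

Call:
arm_command:
  rows:
    - [0, 0, 0.02, 0, 0, 0, -1]
    - [0, 0, 0.04, 0, 0, 0, -1]
    - [0, 0, 0.05, 0, 0, 0, -1]
    - [0, 0, 0.05, 0, 0, 0, -1]

```text
clock: 6.75
position: [0.4814, -0.3813, 0.0168]
eef_rot: [-1.897, 2.504, -0.003]
force: [-4.3, 4.4, 12.3]
opening: 0.0001
grasp_force: 6.1
```

Call:
arm_command:
  rows:
    - [0, 0, 0.01, 0, 0, 0, -1]
    - [0, 0, 0.02, 0, 0, 0, -1]
    - [0, 0, 0.02, 0, 0, 0, -1]

```text
clock: 7.05
position: [0.4815, -0.3814, 0.0168]
eef_rot: [1.897, -2.504, 0.004]
force: [-6.9, 8.6, 21.1]
opening: 0.0001
grasp_force: 10.6
```

Call:
arm_command:
  rows:
    - [0, 0, -0.3, 0, 0, 0, 1]
    - [0, 0, -0.6, 0, 0, 0, 1]
    - [0, 0, -0.6, 0, 0, 0, 1]
    - [0, 0, -0.6, 0, 0, 0, 1]
    - [0, 0, -0.6, 0, 0, 0, 1]
    - [0, 0, -0.6, 0, 0, 0, 1]
    - [0, 0, -0.6, 0, 0, 0, 1]
    - [0, 0, -0.6, 0, 0, 0, 1]
    - [0, 0, -0.3, 0, 0, 0, 1]
    - [0, 0, -0.1, 0, 0, 0, 1]
    - [0, 0, 0.11, 0, 0, 0, 1]
    - [0, 0, 0.11, 0, 0, 0, 1]

```text
clock: 8.25
position: [0.4788, -0.3798, -0.0029]
eef_rot: [1.894, -2.503, -0.009]
force: [-0.4, 0.1, -0.8]
opening: 0.0853
grasp_force: 0.0
```

Call:
arm_command:
  rows:
    - [0, 0, 0, 0, 0, 0, -1]
    - [0, 0, 0, 0, 0, 0, -1]
    - [0, 0, 0, 0, 0, 0, -1]
    - [0, 0, 0, 0, 0, 0, -1]
    - [0, 0, 0, 0, 0, 0, -1]
    - [0, 0, 0, 0, 0, 0, -1]
    - [0, 0, 0, 0, 0, 0, -1]
    - [0, 0, 0, 0, 0, 0, -1]

```text
clock: 9.05
position: [0.482, -0.3816, 0.0031]
eef_rot: [-1.896, 2.504, -0.004]
force: [-0.5, 1.6, 5.8]
opening: 0.0465
grasp_force: 64.5
```

Call:
arm_command:
  rows:
    - [0, 0, -0.2, 0, 0, 0, -1]
    - [0, 0, -0.6, 0, 0, 0, -1]
    - [0, 0, -1, 0, 0, 0, -1]
    - [0, 0, -1, 0, 0, 0, -1]

```text
clock: 9.45
position: [0.4835, -0.383, 0.1083]
eef_rot: [-1.894, 2.502, -0.016]
force: [1.3, -1.0, -1.4]
opening: 0.046
grasp_force: 63.7
```

Call:
arm_command:
  rows:
    - [0, 0, -0.4, 0, 0, 0, -1]
    - [0, 0, -0.8, 0, 0, 0, -1]
    - [0, 0, -1, 0, 0, 0, -1]
    - [0, 0, -1, 0, 0, 0, -1]
    - [0, 0, -1, 0, 0, 0, -1]

```text
clock: 9.95
position: [0.4809, -0.3805, 0.1994]
eef_rot: [-1.896, 2.505, 0.003]
force: [0.7, -0.3, -3.9]
opening: 0.0466
grasp_force: 63.7
```

```bash
cat > goal.py <<'E'
from plan import *
S=np.radians(30);O=np.array([.5702,.1025,.092]);YAW=-.1376;NC=-.0018;MZ=.003
c,s=np.cos(YAW),np.sin(YAW);Z=np.array([[c,-s,0],[s,c,0],[0,0,1]])
SR=Z@np.array([[np.cos(S),0,-np.sin(S)],[0,1,0],[np.sin(S),0,np.cos(S)]])
TR=SR@np.diag([-1,-1,1.])[:,[1,0,2]]*np.array([1,1,-1])   # tool x=-sy,y=-sx,z=-sz
def tcp(m): # module origin in sled frame -> reported TCP
    return O+SR@np.array(m)-MZ*TR[:,2]
E
python3 - <<'E'
from goal import *
print(np.linalg.det(TR),TR[:,2],ctrl.sense()["force"],ctrl.sense()["opening"])
g=tcp((0,NC,.08));print(g)
show([(g,TR)])
E
```

```text
1.0 [ 0.49527402 -0.0685831  -0.8660254 ] [ 0.68088058 -0.27521263 -3.9330052 ] 0.04658787463380396
[0.52884536 0.10640941 0.16388011]
leg [-0.9631, 0.1719, 0.0728, 0.0, 0.0, 0.0]
leg [-0.9631, 0.1719, 0.0728, 0.0, 0.0, 0.0]
leg [-0.9631, 0.1719, 0.0728, 0.0, 0.0, 0.0]
leg [-0.9631, 0.1719, 0.0728, 0.0, 0.0, 0.0]
wp [-0.9631, 0.1719, 0.0728, 0.0834, -0.0055, -0.0214]
```

Call:
arm_command:
  rows:
    - [-0.3, 0.06, 0, 0, 0, 0, -1]
    - [-0.7, 0.13, 0, 0, 0, 0, -1]
    - [-0.963, 0.172, 0, 0, 0, 0, -1]

```text
clock: 10.25
position: [0.4898, -0.2815, 0.1978]
eef_rot: [1.895, -2.503, -0.007]
force: [0.3, -0.1, -2.6]
opening: 0.046
grasp_force: 63.6
```

Call:
arm_command:
  rows:
    - [-0.4, 0.08, 0, 0, 0, 0, -1]
    - [-0.8, 0.14, 0, 0, 0, 0, -1]
    - [-0.963, 0.172, 0, 0, 0, 0, -1]

```text
clock: 10.55
position: [0.4996, -0.1832, 0.1981]
eef_rot: [1.898, -2.501, -0.005]
force: [0.2, 0.1, -2.0]
opening: 0.0465
grasp_force: 63.6
```

Call:
arm_command:
  rows:
    - [-0.4, 0.08, 0, 0, 0, 0, -1]
    - [-0.8, 0.14, 0, 0, 0, 0, -1]
    - [-0.963, 0.172, 0, 0, 0, 0, -1]

```text
clock: 10.85
position: [0.509, -0.086, 0.198]
eef_rot: [1.898, -2.501, -0.005]
force: [-0.0, -0.5, -3.0]
opening: 0.0461
grasp_force: 63.6
```

Call:
arm_command:
  rows:
    - [-0.4, 0.08, 0, 0, 0, 0, -1]
    - [-0.8, 0.14, 0, 0, 0, 0, -1]
    - [-0.963, 0.172, 0, 0, 0, 0, -1]

```text
clock: 11.15
position: [0.5184, 0.0113, 0.1978]
eef_rot: [1.897, -2.5, -0.004]
force: [-0.3, -0.1, -3.1]
opening: 0.0463
grasp_force: 63.6
```

Call:
arm_command:
  rows:
    - [-0.3, 0.06, 0, 0.02, -0.001, -0.005, -1]
    - [-0.6, 0.12, 0, 0.04, -0.003, -0.01, -1]
    - [-0.9, 0.172, 0, 0.06, -0.004, -0.015, -1]
    - [-0.963, 0.172, 0, 0.0834, -0.0055, -0.0214, -1]
    - [-0.963, 0.172, 0, 0.0834, -0.0055, -0.0214, -1]
    - [-0.963, 0.172, 0, 0.0834, -0.0055, -0.0214, -1]

```text
clock: 11.75
position: [0.5274, 0.1056, 0.1978]
eef_rot: [-1.808, 2.07, -0.556]
force: [0.5, -0.6, -0.7]
opening: 0.046
grasp_force: 63.8
```

```bash
python3 - <<'E'
from goal import *
s=avg("scene");t=avg("top")
st=ctrl.sense();p=st["position"];A=R.from_rotvec(st["eef_rot"]).as_matrix()
# predicted module corners in images
L=np.array([(x,y,z) for z in(0,.036) for x in(-.024,.024) for y in(-.048,.048)])
W=p+ (np.column_stack([-L[:,1],-L[:,0],MZ-L[:,2]]))@A.T
print(proj("scene",W).round(1).tolist());print(proj("top",W).round(1).tolist())
o=crop(s,265,110,345,190,7)
for q in proj("scene",W): cv2.circle(o,(int((q[0]-265+.5)*7),int((q[1]-110+.5)*7)),3,(255,0,255),1)
cv2.imwrite("pics/g.png",o);np.savez("im1.npz",t=t,s=s)
show([(tcp((0,NC,.05)),TR)])
E
```

```text
[[284.6, 147.4], [304.3, 138.5], [294.5, 145.2], [314.3, 136.1], [281.0, 136.9], [300.9, 128.3], [290.9, 134.4], [310.9, 125.6]]
[[213.6, 192.9], [184.6, 189.2], [214.6, 179.7], [185.1, 176.0], [211.9, 197.9], [182.2, 194.2], [212.8, 184.5], [182.6, 180.7]]
wp [-0.0016, 0.201, 0.6309, -0.0002, 0.0, -0.0002]
```

View pics/g.png

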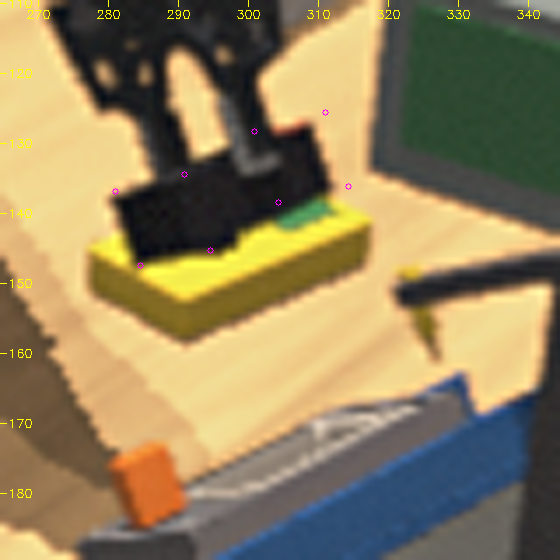

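```bash
python3 - <<'E'
from goal import *
def red(im,x0,y0,x1,y1):
    q=im[y0:y1,x0:x1].astype(float);m=np.clip((q[...,0]-np.maximum(q[...,1],q[...,2])-30)/60,0,1)*(q[...,1]<.5*q[...,0])
    yy,xx=np.mgrid[y0:y1,x0:x1];k=m>.3
    return (m*xx).sum()/m.sum(),(m*yy).sum()/m.sum(),m.sum(),xx[k].min(),xx[k].max(),yy[k].min(),yy[k].max()
a=np.load("im0.npz");b=np.load("im1.npz")
print(np.round(red(a["t"],318,183,362,213),2),np.round(red(a["s"],185,236,206,255),2))
mp=lambda x,y,z:np.array([.4813+np.cos(-.275)*x-np.sin(-.275)*y,-.3817+np.sin(-.275)*x+np.cos(-.275)*y,z])
print(proj("top",mp(0,.042,.036)),proj("scene",mp(0,.042,.036)))
st=ctrl.sense();p=st["position"];A=R.from_rotvec(st["eef_rot"]).as_matrix()
f=lambda x,y,z:p+A@np.array([-y,-x,MZ-z])
for n,im,bx in(("top",b["t"],(170,165,225,205)),("scene",b["s"],(295,118,318,140))):
    try: print(n,np.round(red(im,*bx),2),proj(n,f(0,.042,.036)), proj(n,np.array([f(x,.042,.036) for x in(-.024,.024)])).round(1).tolist())
    except Exception as e: print(n,e)
print(b["t"][170:200:2,176:196:2].tolist().__len__())
E
```

```text
[327.57 196.62  39.07 325.   330.   191.   202.  ] [194.63 245.41  42.42 190.   199.   241.   250.  ]
[[327.24954967 196.68739897]] [[195.50210329 245.18056433]]
top [185.45 187.42  34.   184.   187.   181.   194.  ] [[184.27558461 187.75775523]] [[184.1, 194.4], [184.5, 181.0]]
scene zero-size array to reduction operation minimum which has no identity
15<stdin>:5: RuntimeWarning: invalid value encountered in scalar divide
```

Call:
arm_command:
  rows:
    - [0, 0.08, 0.2, 0, 0, 0, -1]
    - [0, 0.15, 0.45, 0, 0, 0, -1]
    - [0, 0.2, 0.63, 0, 0, 0, -1]
    - [0, 0.2, 0.63, 0, 0, 0, -1]

```text
clock: 12.25
position: [0.5434, 0.1025, 0.1346]
eef_rot: [-1.803, 2.076, -0.556]
force: [0.2, 0.1, -2.1]
opening: 0.0464
grasp_force: 63.7
```

```bash
cat > prof.py <<'E'
from goal import *
import sys
def samp(n,im,P): 
    q=proj(n,P).astype(np.float32);return cv2.remap(im.astype(np.float32),q[None,:,0].copy(),q[None,:,1].copy(),cv2.INTER_LINEAR)[0]
def heldpose():
    st=ctrl.sense();p=st["position"];A=R.from_rotvec(st["eef_rot"]).as_matrix()
    return lambda x,y,z:p+A@np.array([-y,-x,MZ-z])
def stripe(im,f,o):
    ys=np.arange(.020,.066,.002)
    pr=np.mean([samp("top",im,np.array([f(x,y,.036)+o for y in ys])) for x in np.arange(-.016,.017,.004)],0)
    xs=np.arange(-.04,.041,.004)
    px=np.mean([samp("top",im,np.array([f(x,y,.036)+o for x in xs])) for y in(.040,.043,.046)],0)
    print("y",[(round(y*1e3),*map(int,c)) for y,c in zip(ys,pr)]);print("x",[(round(x*1e3),*map(int,c)) for x,c in zip(xs,px)])
E
python3 - <<'E'
from prof import *
o=np.array([.0021,.0007,0])
a=np.load("im0.npz")["t"]
g=lambda x,y,z:np.array([.4813+np.cos(-.275)*x-np.sin(-.275)*y,-.3817+np.sin(-.275)*x+np.cos(-.275)*y,z])
stripe(a,g,o)
t=avg("top");np.save("t2.npy",t);stripe(t,heldpose(),o)
# barrel check and sled moved?
E
```

```text
y [(20, 70, 61, 42), (22, 79, 68, 46), (24, 82, 71, 47), (26, 81, 69, 46), (28, 80, 64, 44), (30, 84, 56, 41), (32, 97, 49, 39), (34, 118, 45, 38), (36, 137, 43, 39), (38, 150, 43, 39), (40, 151, 41, 38), (42, 141, 38, 35), (44, 119, 33, 30), (46, 92, 31, 25), (48, 66, 39, 25), (50, 49, 56, 34), (52, 46, 79, 47), (54, 51, 100, 60), (56, 58, 115, 69), (58, 63, 126, 76), (60, 65, 132, 78), (62, 65, 135, 79), (64, 64, 136, 79)]
x [(-40, 81, 144, 94), (-36, 76, 141, 90), (-32, 65, 129, 79), (-28, 56, 101, 60), (-24, 71, 60, 38), (-20, 103, 37, 30), (-16, 122, 34, 33), (-12, 129, 35, 32), (-8, 129, 36, 31), (-4, 125, 37, 33), (0, 124, 34, 31), (4, 124, 37, 32), (8, 122, 37, 32), (12, 124, 35, 31), (16, 122, 38, 32), (20, 108, 63, 41), (24, 77, 101, 58), (28, 59, 127, 70), (32, 55, 132, 73), (36, 57, 133, 74), (40, 59, 133, 76)]
y [(20, 64, 60, 56), (22, 59, 54, 48), (24, 55, 48, 39), (26, 50, 42, 31), (28, 53, 36, 25), (30, 58, 30, 20), (32, 77, 25, 19), (34, 96, 21, 18), (36, 114, 21, 19), (38, 122, 27, 25), (40, 124, 35, 33), (42, 118, 53, 52), (44, 113, 71, 71), (46, 110, 91, 92), (48, 111, 104, 106), (50, 114, 114, 115), (52, 117, 118, 119), (54, 120, 121, 122), (56, 121, 122, 123), (58, 121, 123, 125), (60, 121, 123, 125), (62, 116, 120, 124), (64, 110, 115, 122)]
x [(-40, 37, 37, 32), (-36, 72, 71, 68), (-32, 113, 114, 111), (-28, 137, 135, 132), (-24, 137, 126, 124), (-20, 131, 105, 105), (-16, 131, 94, 93), (-12, 132, 90, 90), (-8, 132, 87, 87), (-4, 128, 80, 79), (0, 115, 62, 61), (4, 106, 46, 45), (8, 102, 36, 36), (12, 103, 35, 35), (16, 97, 32, 30), (20, 79, 28, 28), (24, 49, 27, 28), (28, 33, 33, 38), (32, 42, 48, 57), (36, 65, 69, 77), (40, 84, 86, 90)]
```

Call:
arm_command:
  rows:
    - [0, 0, 0.12, 0, 0, 0, -1]
    - [0, 0, 0.26, 0, 0, 0, -1]
    - [0, 0, 0.36, 0, 0, 0, -1]
    - [0, 0, 0.42, 0, 0, 0, -1]
    - [0, 0, 0.46, 0, 0, 0, -1]
    - [0, 0, 0.46, 0, 0, 0, -1]
    - [0, 0, 0.46, 0, 0, 0, -1]

```text
clock: 13.0
position: [0.566, 0.1006, 0.0973]
eef_rot: [-1.802, 2.069, -0.557]
force: [0.6, -0.3, -3.1]
opening: 0.0461
grasp_force: 63.7
```

```bash
cat > loc.py <<'E'
from goal import *
def rep():
    s=ctrl.sense();d=SR.T@(s["position"]+MZ*TR[:,2]-O)
    A=R.from_rotvec(s["eef_rot"]).as_matrix();e=R.from_matrix(TR.T@A).as_rotvec()
    print("mod in sled mm",(d*1e3).round(1),"F sled",(SR.T@s["force"]).round(1),"rot",np.degrees(e).round(2),"T",(SR.T@s["wrist_torque"]).round(2),"open",round(s["opening"],4),"t",s["clock"])
if __name__=="__main__": rep()
E
python3 loc.py
```

```text
mod in sled mm [-0.7 -2.4  3.5] F sled [-1.  -0.2 -3. ] rot [ 0.1   0.06 -0.03] T [-0.    1.81  0.01] open 0.0461 t 13.0
```

Call:
arm_command:
  rows:
    - [0, 0, 0.02, 0, 0, 0, -1]
    - [0, 0, 0.04, 0, 0, 0, -1]
    - [0, 0, 0.04, 0, 0, 0, -1]

```text
clock: 13.3
position: [0.5677, 0.1001, 0.0929]
eef_rot: [-1.803, 2.069, -0.557]
force: [0.2, -0.4, -3.1]
opening: 0.0463
grasp_force: 63.7
```

Call:
arm_command:
  rows:
    - [0, 0, 0.02, 0, 0, 0, -1]
    - [0, 0, 0.03, 0, 0, 0, -1]
    - [0, 0, 0.03, 0, 0, 0, -1]

```text
clock: 13.6
position: [0.5695, 0.1001, 0.0908]
eef_rot: [-1.803, 2.069, -0.557]
force: [0.9, 0.1, -3.0]
opening: 0.0465
grasp_force: 63.8
```

```bash
python3 loc.py
```

```text
mod in sled mm [-0.9 -2.5 -3.8] F sled [-0.7  0.2 -3.1] rot [ 0.09  0.06 -0.04] T [ 0.15  1.47 -0.01] open 0.0465 t 13.6
```

No contact at −3.8 mm; continuing in small steps.

Call:
arm_command:
  rows:
    - [0, 0, 0.02, 0, 0, 0, -1]
    - [0, 0, 0.03, 0, 0, 0, -1]
    - [0, 0, 0.03, 0, 0, 0, -1]

```text
clock: 13.9
position: [0.5712, 0.1, 0.0885]
eef_rot: [-1.802, 2.068, -0.557]
force: [3.1, -0.5, -0.9]
opening: 0.0462
grasp_force: 63.7
```

Call:
arm_command:
  rows:
    - [0, 0, 0.02, 0, 0, 0, -1]
    - [0, 0, 0.03, 0, 0, 0, -1]
    - [0, 0, 0.03, 0, 0, 0, -1]

```text
clock: 14.2
position: [0.5727, 0.0998, 0.0859]
eef_rot: [-1.802, 2.068, -0.557]
force: [4.3, 0.1, 0.9]
opening: 0.0463
grasp_force: 63.8
```

```bash
python3 loc.py
```

```text
mod in sled mm [-0.5 -2.3 -9.7] F sled [ 4.1  0.7 -1.4] rot [ 0.12  0.03 -0.03] T [ 0.32 -0.06 -0.2 ] open 0.0463 t 14.2
```

Call:
arm_command:
  rows:
    - [0, -0.012, 0.02, 0, 0, 0, -1]
    - [0, -0.012, 0.03, 0, 0, 0, -1]
    - [0, -0.012, 0.03, 0, 0, 0, -1]

```text
clock: 14.5
position: [0.5747, 0.0996, 0.0829]
eef_rot: [-1.804, 2.069, -0.556]
force: [1.3, 4.1, -1.8]
opening: 0.0461
grasp_force: 63.8
```

Call:
arm_command:
  rows:
    - [0, 0, 0.02, 0, 0, 0, -1]
    - [0, 0, 0.03, 0, 0, 0, -1]
    - [0, 0, 0.03, 0, 0, 0, -1]

```text
clock: 14.8
position: [0.5762, 0.0991, 0.0805]
eef_rot: [-1.803, 2.069, -0.557]
force: [-0.6, 4.2, 0.1]
opening: 0.0462
grasp_force: 64.0
```

```bash
python3 loc.py
```

```text
mod in sled mm [ -0.2  -2.6 -16.2] F sled [-0.9  4.1  0.7] rot [ 0.04  0.07 -0.05] T [ 1.38  1.86 -0.02] open 0.0462 t 14.8
```

Call:
arm_command:
  rows:
    - [-0.015, 0, 0.0, 0, 0, 0, -1]
    - [-0.015, 0, 0.02, 0, 0, 0, -1]
    - [-0.015, 0, 0.02, 0, 0, 0, -1]

```text
clock: 15.1
position: [0.5773, 0.0997, 0.0784]
eef_rot: [-1.803, 2.071, -0.558]
force: [0.8, -0.3, -1.1]
opening: 0.046
grasp_force: 63.8
```

```bash
python3 loc.py
```

```text
mod in sled mm [ -0.4  -1.8 -18.4] F sled [ 0.1 -0.2 -1.4] rot [ 0.02  0.15 -0.03] T [-0.    1.46 -0.08] open 0.046 t 15.1
```

Call:
arm_command:
  rows:
    - [0, 0, 0.01, 0, 0, 0, -1]
    - [0, 0, 0.02, 0, 0, 0, -1]
    - [0, 0, 0.02, 0, 0, 0, -1]

```text
clock: 15.4
position: [0.5781, 0.0998, 0.0771]
eef_rot: [-1.803, 2.07, -0.557]
force: [-4.4, -0.1, 1.5]
opening: 0.0462
grasp_force: 64.4
```

```bash
python3 loc.py
```

```text
mod in sled mm [ -0.3  -1.6 -20. ] F sled [-3.  -0.7  3.5] rot [ 0.02  0.13 -0.03] T [-0.22  2.69 -0.05] open 0.0462 t 15.4
```

Call:
arm_command:
  rows:
    - [0, 0, 0, 0, 0, 0, 0.5]
    - [0, 0, 0, 0, 0, 0, 0.5]
    - [0, 0, 0, 0, 0, 0, 0.5]
    - [0, 0, 0, 0, 0, 0, 0.5]

```text
clock: 15.8
position: [0.5786, 0.1003, 0.0776]
eef_rot: [-1.803, 2.069, -0.557]
force: [-0.6, -1.3, -0.1]
opening: 0.0639
grasp_force: 0.0
```

Call:
arm_command:
  rows:
    - [0, 0, -0.1, 0, 0, 0, 0.5]
    - [0, 0, -0.3, 0, 0, 0, 0.5]
    - [0, 0, -0.5, 0, 0, 0, -1]
    - [0, 0, -0.5, 0, 0, 0, -1]
    - [0, 0, -0.5, 0, 0, 0, -1]
    - [0, 0, -0.5, 0, 0, 0, -1]
    - [0, 0, -0.5, 0, 0, 0, -1]
    - [0, 0, -0.5, 0, 0, 0, -1]

```text
clock: 16.6
position: [0.5536, 0.1034, 0.1198]
eef_rot: [-1.804, 2.07, -0.557]
force: [-0.3, -1.3, 0.3]
opening: -0.0002
grasp_force: 0.0
```

```bash
python3 - <<'E'
from loc import *
rep()
t=avg("top");np.save("t3.npy",t)
o=np.array([.0021,.0007,0])
import prof
for zf in(.016,):
    f=lambda x,y,z:O+SR@np.array([x-.0003,y-.0016,zf])
    prof.stripe(t,f,o)
E
```

```text
mod in sled mm [-0.5 -1.4 29.4] F sled [ 0.1 -1.3  0.3] rot [ 0.01  0.13 -0.05] T [ 0.05  1.43 -0.01] open -0.0002 t 16.6
y [(20, 70, 60, 49), (22, 77, 66, 51), (24, 80, 69, 53), (26, 77, 66, 51), (28, 71, 60, 45), (30, 71, 51, 39), (32, 74, 42, 33), (34, 90, 34, 28), (36, 105, 27, 24), (38, 118, 25, 23), (40, 123, 31, 28), (42, 122, 42, 38), (44, 120, 63, 58), (46, 120, 87, 80), (48, 126, 106, 99), (50, 129, 118, 111), (52, 121, 115, 111), (54, 105, 103, 101), (56, 82, 82, 85), (58, 62, 63, 68), (60, 44, 46, 52), (62, 45, 44, 47), (64, 49, 46, 47)]
x [(-40, 142, 145, 145), (-36, 120, 123, 123), (-32, 90, 91, 94), (-28, 84, 75, 78), (-24, 96, 72, 70), (-20, 111, 67, 62), (-16, 121, 59, 54), (-12, 124, 59, 54), (-8, 120, 54, 49), (-4, 121, 55, 49), (0, 124, 56, 51), (4, 124, 57, 53), (8, 122, 56, 52), (12, 119, 55, 51), (16, 116, 57, 52), (20, 104, 59, 53), (24, 86, 60, 55), (28, 77, 67, 61), (32, 88, 81, 74), (36, 114, 105, 97), (40, 127, 118, 109)]
```

Call:
arm_command:
  rows:
    - [0, 0, 0.1, 0, 0, 0, -1]
    - [0, 0, 0.2, 0, 0, 0, -1]
    - [0, 0, 0.28, 0, 0, 0, -1]
    - [0, 0, 0.33, 0, 0, 0, -1]
    - [0, 0, 0.35, 0, 0, 0, -1]
    - [0, 0, 0.37, 0, 0, 0, -1]
    - [0, 0, 0.39, 0, 0, 0, -1]
    - [0, 0, 0.39, 0, 0, 0, -1]

```text
clock: 17.45
position: [0.5729, 0.1008, 0.0869]
eef_rot: [-1.803, 2.07, -0.557]
force: [0.6, 0.1, 0.6]
opening: 0.0001
grasp_force: 0.0
```

```bash
python3 loc.py
```

```text
mod in sled mm [-0.  -1.3 -8.9] F sled [0.8 0.2 0.3] rot [ 0.05  0.09 -0.03] T [ 0.04  1.39 -0.03] open 0.0001 t 17.45
```

Call:
arm_command:
  rows:
    - [0, 0, 0.02, 0, 0, 0, -1]
    - [0, 0, 0.04, 0, 0, 0, -1]
    - [0, 0, 0.04, 0, 0, 0, -1]

```text
clock: 17.75
position: [0.5751, 0.1007, 0.0838]
eef_rot: [-1.803, 2.069, -0.557]
force: [-3.1, 0.1, 2.2]
opening: -0.0001
grasp_force: 1.7
```

```bash
python3 loc.py
```

```text
mod in sled mm [  0.3  -1.1 -12.6] F sled [-1.6 -0.3  3.4] rot [ 0.09  0.07 -0.03] T [-0.31  2.05 -0.02] open -0.0001 t 17.75
```

Call:
arm_command:
  rows:
    - [0, 0, 0.01, 0, 0, 0, -1]
    - [0, 0, 0.02, 0, 0, 0, -1]
    - [0, 0, 0.03, 0, 0, 0, -1]
    - [0, 0, 0.03, 0, 0, 0, -1]

```text
clock: 18.15
position: [0.5766, 0.1005, 0.0813]
eef_rot: [-1.802, 2.069, -0.557]
force: [-4.7, -0.1, 3.2]
opening: -0.0003
grasp_force: 2.4
```

```bash
python3 loc.py
```

```text
mod in sled mm [  0.4  -1.1 -15.6] F sled [-2.4 -0.7  5. ] rot [ 0.09  0.07 -0.03] T [-0.41  2.25  0.02] open -0.0003 t 18.15
```

Call:
arm_command:
  rows:
    - [0, 0, 0.01, 0, 0, 0, -1]
    - [0, 0, 0.02, 0, 0, 0, -1]
    - [0, 0, 0.03, 0, 0, 0, -1]
    - [0, 0, 0.03, 0, 0, 0, -1]

```text
clock: 18.55
position: [0.5781, 0.1003, 0.0787]
eef_rot: [-1.802, 2.069, -0.557]
force: [-4.3, -0.4, 3.5]
opening: -0.0001
grasp_force: 2.4
```

```bash
python3 loc.py
```

```text
mod in sled mm [  0.4  -1.1 -18.6] F sled [-1.8 -1.   5.1] rot [ 0.09  0.07 -0.03] T [-0.44  2.19 -0.03] open -0.0001 t 18.55
```

Call:
arm_command:
  rows:
    - [0, 0, 0.01, 0, 0, 0, -1]
    - [0, 0, 0.02, 0, 0, 0, -1]
    - [0, 0, 0.02, 0, 0, 0, -1]
    - [0, 0, 0.02, 0, 0, 0, -1]

```text
clock: 18.95
position: [0.5791, 0.1001, 0.0769]
eef_rot: [-1.802, 2.069, -0.557]
force: [-4.5, -1.3, 3.6]
opening: -0.0001
grasp_force: 2.7
```

```bash
python3 loc.py
```

```text
mod in sled mm [  0.3  -1.1 -20.6] F sled [-1.9 -1.9  5.3] rot [ 0.09  0.07 -0.03] T [-0.52  2.2  -0.01] open -0.0001 t 18.95
```

Call:
arm_command:
  rows:
    - [0, 0, 0.01, 0, 0, 0, -1]
    - [0, 0, 0.02, 0, 0, 0, -1]
    - [0, 0, 0.02, 0, 0, 0, -1]
    - [0, 0, 0.02, 0, 0, 0, -1]

```text
clock: 19.35
position: [0.58, 0.1, 0.0752]
eef_rot: [-1.803, 2.069, -0.557]
force: [-5.7, -2.1, 3.9]
opening: 0.0001
grasp_force: 2.9
```

```bash
python3 loc.py
```

```text
mod in sled mm [  0.3  -1.2 -22.6] F sled [-2.7 -2.8  6.1] rot [ 0.09  0.08 -0.03] T [-0.52  2.23  0.  ] open 0.0001 t 19.35
```

Call:
arm_command:
  rows:
    - [0, 0, 0.01, 0, 0, 0, -1]
    - [0, 0, 0.02, 0, 0, 0, -1]
    - [0, 0, 0.02, 0, 0, 0, -1]
    - [0, 0, 0.02, 0, 0, 0, -1]

```text
clock: 19.75
position: [0.5805, 0.0998, 0.0751]
eef_rot: [-1.802, 2.07, -0.558]
force: [-33.0, 1.5, 20.2]
opening: 0.0002
grasp_force: 16.7
```

```bash
python3 loc.py
```

```text
mod in sled mm [  0.7  -1.3 -22.9] F sled [-18.4  -3.   33.9] rot [0.09 0.12 0.01] T [-1.18  7.9  -0.08] open 0.0002 t 19.75
```

Call:
arm_command:
  rows:
    - [0, 0, -0.05, 0, 0, 0, -1]
    - [0, 0, -0.3, 0, 0, 0, -1]
    - [0, 0, -0.6, 0, 0, 0, -1]
    - [0, 0, -0.9, 0, 0, 0, -1]
    - [0, 0, -0.9, 0, 0, 0, -1]

```text
clock: 20.25
position: [0.5371, 0.1079, 0.1562]
eef_rot: [-1.798, 2.062, -0.556]
force: [0.9, 0.2, 0.2]
opening: -0.0004
grasp_force: 0.0
```

```bash
python3 - <<'E'
from loc import *
rep()
t=avg("top");s=avg("scene");np.save("t4.npy",t)
o=np.zeros((600,800,3),np.uint8)
a=crop(t,170,150,245,200,7);b=crop(s,265,155,345,205,7)
o[:a.shape[0],:a.shape[1]]=a;o[:250,560:]=0
b=crop(s,268,157,338,192,7);o[352:352+245,:490]=b[:245,:490]
cv2.imwrite("pics/h.png",o)
E
```

```text
mod in sled mm [ 3.1  0.8 69.4] F sled [ 0.8  0.4 -0.2] rot [ 0.4  -0.26  0.02] T [ 0.08  1.29 -0.01] open -0.0004 t 20.25
```

View pics/h.png

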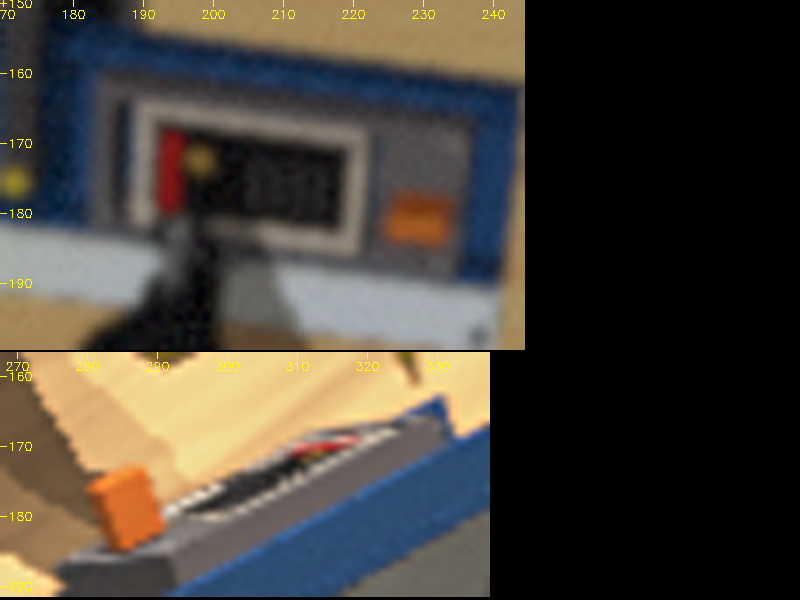

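```bash
cat > pad.py <<'E'
from loc import *
ot=np.array([.0021,.0007,0]);os_=np.array([-.0013,-.0001,.0029])
def cen(im,bx,fn):
    x0,y0,x1,y1=bx;q=im[y0:y1,x0:x1].astype(float);m=fn(q);yy,xx=np.mgrid[y0:y1,x0:x1]
    return np.array([(m*xx).sum(),(m*yy).sum()])/m.sum(),m.sum()
def solve(n,uv,z,o): # sled-plane coords (x,y) at height z
    return least_squares(lambda q:proj(n,O+SR@np.array([q[0],q[1],z])+o)[0]-uv,[0,0]).x
W=lambda x,y,z:O+SR@np.array([x,y,z])
E
python3 - <<'E'
from pad import *
t=np.load("t4.npy");s=avg("scene")
brass=lambda q:np.clip((np.minimum(q[...,0],q[...,1])-q[...,2]-20)/40,0,1)*(q[...,1]>.6*q[...,0])
c,m=cen(t,(194,168,203,178),brass);print("pad top",c,m,solve("top",c,0,ot)*1e3)
redf=lambda q:np.clip((q[...,0]-np.maximum(q[...,1],q[...,2])-40)/60,0,1)
c,m=cen(t,(188,165,200,182),redf);print("red top",c,m,solve("top",c,0,ot)*1e3)
c,m=cen(t,(220,172,240,192),lambda q:np.clip((q[...,0]-q[...,2]-70)/80,0,1)*(q[...,1]<.75*q[...,0]));print("handle",c,m)
print("nest",[ (solve("top",u,0,ot)*1e3).round(1).tolist() for u in((188.9,163.25),(222.6,168.25),(221,186),(188,181.4))])
c,m=cen(s,(305,165,322,175),redf);print("red scene",c,m,solve("scene",c,0,os_)*1e3, solve("scene",c,0,0*os_)*1e3)
for o in(os_,0*os_):
    print("tip scene",[ (least_squares(lambda q:proj("scene",W(.008,q[0],.007)+o)[0]-uv,[.1]).x*1e3).round(1).tolist() for uv in((326.9,161.),(326.5,160.5),(327.2,161.5))], proj("scene",W(.008,.1046,.007)+o))
print("barrel top",[ (solve("top",(171.4,175.4),z,ot)*1e3).round(1).tolist() for z in(.04,.053,.06,.07)])
# needle line pixels
for r in range(150,164): print(r,s[r,320:332].reshape(-1,3).tolist()) if r>156 else None
print(t[171:181,166:178].sum(2).tolist())
E
```

```text
pad top [198.04864865 172.49189189] 4.625 [ 7.44385768 22.74236642]
red top [193.8802589  173.97216828] 25.75 [-0.31045893 37.27403079]
handle [229.276      181.33733333] 18.75
nest [[38.4, 56.3], [35.4, -62.6], [-34.2, -61.9], [-32.4, 57.2]]
red scene [312.71037464 169.53314121] 11.566666666666666 [-6.63922087 40.60822076] [-18.90706103  52.51384017]
tip scene [[103.6], [103.0], [103.7]] [[327.07010377 160.87557677]]
tip scene [[104.4], [103.8], [104.6]] [[327.32145472 161.70901679]]
barrel top [[2.5, 107.5], [8.9, 104.3], [12.2, 102.6], [17.1, 100.2]]
157 [[233, 191, 128], [231, 185, 125], [233, 188, 126], [237, 192, 130], [189, 145, 88], [131, 105, 39], [128, 105, 36], [210, 162, 95], [244, 209, 136], [244, 218, 144], [242, 212, 139], [242, 216, 144]]
158 [[228, 184, 123], [229, 186, 123], [234, 191, 127], [240, 198, 133], [226, 174, 112], [162, 126, 70], [115, 90, 45], [196, 151, 97], [243, 205, 135], [244, 217, 145], [243, 218, 147], [242, 219, 148]]
159 [[230, 186, 125], [234, 191, 127], [238, 198, 132], [242, 207, 137], [247, 213, 141], [228, 177, 117], [146, 111, 68], [190, 1
[... 816 characters left out ...]
4, 139], [252, 216, 143], [254, 213, 146], [219, 179, 144], [137, 128, 145], [184, 149, 132]]
[[176, 176, 179, 182, 194, 176, 141, 155, 124, 99, 89, 85], [182, 185, 194, 195, 202, 170, 159, 151, 127, 97, 82, 86], [184, 183, 197, 208, 222, 208, 193, 174, 142, 106, 90, 93], [170, 181, 184, 212, 252, 250, 251, 196, 147, 88, 96, 73], [168, 167, 196, 231, 284, 306, 299, 249, 172, 107, 98, 100], [148, 163, 186, 224, 271, 312, 296, 257, 187, 110, 96, 94], [125, 130, 133, 189, 226, 261, 253, 204, 149, 121, 105, 112], [115, 127, 110, 144, 156, 177, 177, 153, 125, 111, 105, 100], [150, 151, 132, 131, 132, 145, 125, 122, 108, 119, 126, 104], [225, 217, 193, 175, 171, 174, 160, 158, 136, 122, 116, 126]]
```

```bash
python3 - <<'E'
from loc import *
rep();show([(tcp((0,-.092,.065)),TR),(tcp((0,-.092,-.010)),TR)])
E
```

```text
mod in sled mm [-0.4 -0.8 64.7] F sled [-0.2 -0.  -1. ] rot [ 0.05  0.04 -0.04] T [0.02 1.43 0.04] open 0.0 t 20.4
wp [0.9117, -0.003, -0.0025, -0.0001, -0.0001, 0.0001]
wp [0.0, 0.0, 0.75, 0.0, 0.0, 0.0]
```

Call:
arm_command:
  rows:
    - [0.3, 0, 0, 0, 0, 0, 0]
    - [0.6, 0, 0, 0, 0, 0, 0]
    - [0.85, 0, 0, 0, 0, 0, 0]
    - [0.912, 0, 0, 0, 0, 0, 0]
    - [0.912, 0, 0, 0, 0, 0, 0]
    - [0.912, 0, 0, 0, 0, 0, 0]

```text
clock: 21.0
position: [0.5239, 0.016, 0.1504]
eef_rot: [-1.803, 2.07, -0.557]
force: [-0.2, -0.6, 0.2]
opening: 0.0428
grasp_force: 0.0
```

Call:
arm_command:
  rows:
    - [0, 0, 0.2, 0, 0, 0, 0]
    - [0, 0, 0.4, 0, 0, 0, 0]
    - [0, 0, 0.55, 0, 0, 0, 0]
    - [0, 0, 0.65, 0, 0, 0, 0]
    - [0, 0, 0.75, 0, 0, 0, 0]
    - [0, 0, 0.75, 0, 0, 0, 0]

```text
clock: 21.6
position: [0.5607, 0.0105, 0.0844]
eef_rot: [-1.805, 2.071, -0.556]
force: [-1.0, -0.5, -0.6]
opening: 0.0429
grasp_force: 0.0
```

```bash
python3 loc.py
```

```text
mod in sled mm [ -1.  -92.4 -11.2] F sled [-1.1 -0.6 -0.1] rot [-0.06  0.15 -0.08] T [-0.02  1.4  -0.05] open 0.0429 t 21.6
```

Close on the handle, no contact yet, then check.

Call:
arm_command:
  rows:
    - [0, 0, 0, 0, 0, 0, -1]
    - [0, 0, 0, 0, 0, 0, -1]
    - [0, 0, 0, 0, 0, 0, -1]
    - [0, 0, 0, 0, 0, 0, -1]
    - [0, 0, 0, 0, 0, 0, -1]
    - [0, 0, 0, 0, 0, 0, -1]

```text
clock: 22.2
position: [0.5606, 0.0108, 0.0869]
eef_rot: [-1.801, 2.07, -0.556]
force: [-9.7, 3.0, 3.2]
opening: 0.0128
grasp_force: 58.7
```

```bash
python3 loc.py
```

```text
mod in sled mm [  0.1 -92.1  -9. ] F sled [-7.1  1.6  7.8] rot [0.05 0.03 0.05] T [ 0.4   3.79 -0.37] open 0.0128 t 22.2
```

Call:
arm_command:
  rows:
    - [-0.05, 0, 0, 0, 0, 0, -1]
    - [-0.13, 0, 0, 0, 0, 0, -1]
    - [-0.22, 0, 0, 0, 0, 0, -1]
    - [-0.31, 0, 0, 0, 0, 0, -1]
    - [-0.4, 0, 0, 0, 0, 0, -1]
    - [-0.49, 0, 0, 0, 0, 0, -1]
    - [-0.58, 0, 0, 0, 0, 0, -1]
    - [-0.66, 0, 0, 0, 0, 0, -1]
    - [-0.72, 0, 0, 0, 0, 0, -1]
    - [-0.76, 0, 0, 0, 0, 0, -1]
    - [-0.76, 0, 0, 0, 0, 0, -1]
    - [-0.76, 0, 0, 0, 0, 0, -1]

```text
clock: 23.4
position: [0.572, 0.0872, 0.0868]
eef_rot: [-1.802, 2.066, -0.556]
force: [0.5, 1.9, 4.2]
opening: 0.0126
grasp_force: 58.9
```

```bash
python3 - <<'E'
from pad import *
rep()
t=avg("top");s=avg("scene");np.save("t5.npy",t);np.save("s5.npy",s)
redf=lambda q:np.clip((q[...,0]-np.maximum(q[...,1],q[...,2])-40)/60,0,1)
print(cen(t,(155,155,185,182),redf),proj("top",W(0,.1133,0)+ot))
print("scene red",cen(s,(318,150,350,172),redf))
for r in range(158,168): print(r,[tuple(v) for v in s[r,318:336].tolist()])
for r in range(160,178,1): print(r,[tuple(v) for v in t[r,164:180].tolist()])
E
```

```text
mod in sled mm [  0.8 -14.9  -9.4] F sled [2.3 2.  3.5] rot [ 0.15 -0.09 -0.05] T [ 0.73  0.71 -0.43] open 0.0126 t 23.4
(array([nan, nan]), np.float64(0.0)) [[172.55950323 171.22610263]]
scene red (array([328.74006116, 158.30428135]), np.float64(10.9))
158 [(236, 195, 130), (231, 187, 124), (229, 185, 125), (230, 188, 125), (234, 193, 128), (241, 199, 134), (226, 175, 111), (161, 125, 68), (119, 94, 47), (201, 155, 99), (245, 208, 138), (246, 219, 145), (244, 219, 146), (244, 222, 150), (245, 224, 151), (246, 224, 149), (246, 223, 149), (246, 219, 145)]
159 [(228, 184, 122), (228, 183, 123), (231, 188, 126), (235, 193, 128), (239, 200, 133), (243, 208, 139), (248, 214, 142), (231, 181, 119), (149, 113, 70), (196, 149, 96), (245, 205, 135), (250, 222, 148), (249, 226, 152), (249, 226, 152), (249, 226, 152), (249, 220, 146), (240, 199, 137), (219, 174, 128)]
160 [(228, 184, 121), (233, 190, 127), (236, 195, 132), (239, 201, 134), (241, 205, 135), (244, 216, 141), (249, 225, 149), (253, 221, 146), (191, 148, 96), (158, 124, 80), (194, 159, 116), (204, 172, 131), (208, 177, 138), (201, 
[... 5772 characters left out ...]
, (68, 59, 37), (32, 27, 23), (15, 13, 15), (13, 12, 15), (13, 15, 14), (15, 13, 17)]
176 [(63, 59, 59), (46, 44, 43), (69, 65, 62), (112, 104, 97), (143, 134, 120), (142, 132, 108), (141, 130, 83), (152, 138, 63), (146, 132, 56), (115, 102, 49), (77, 69, 47), (43, 41, 32), (26, 25, 23), (30, 29, 28), (26, 22, 20), (23, 20, 21)]
177 [(60, 58, 59), (52, 49, 50), (73, 70, 65), (111, 104, 95), (141, 135, 120), (151, 138, 121), (147, 136, 106), (148, 135, 89), (145, 132, 83), (119, 110, 76), (97, 88, 74), (84, 76, 70), (79, 74, 67), (81, 76, 69), (77, 71, 64), (71, 66, 61)]pad.py:5: RuntimeWarning: invalid value encountered in divide
  return np.array([(m*xx).sum(),(m*yy).sum()])/m.sum(),m.sum()
```

```bash
python3 - <<'E'
from pad import *
for y in(.099,.104):
  a=proj("scene",W(.008,y,0)+os_)[0];b=proj("scene",W(.008,y,.007)+os_)[0];print(y,a,b,a-b)
  print(" top",proj("top",W(.008,y,0)+ot)[0])
s=np.load("s5.npy").astype(float)
brass=lambda q:np.clip((np.minimum(q[...,0],q[...,1])-q[...,2]-12)/30,0,1)*(q[...,0]<130)
print(cen(s,(323,163,330,167),brass))
for k in((324,163),): pass
t=np.load("t5.npy").astype(float)
print(cen(t,(175,166,181,174),lambda q:np.clip(q[...,0]-q[...,2]-6,0,30)))
E
```

```text
0.099 [326.66062653 163.30324949] [326.04879504 161.41383109] [0.61183149 1.8894184 ]
 top [176.61365865 169.66728884]
0.104 [327.57072113 162.81924433] [326.96089187 160.93313381] [0.60982927 1.88611052]
 top [175.20702609 169.49130945]
(array([326.34090909, 164.        ]), np.float64(1.4666666666666668))
(array([176.80851064, 169.73556231]), np.float64(329.0))
```

Call:
arm_command:
  rows:
    - [-0.02, 0, 0, 0, 0, 0, -1]
    - [-0.04, 0, 0, 0, 0, 0, -1]
    - [-0.052, 0, 0, 0, 0, 0, -1]
    - [-0.052, 0, 0, 0, 0, 0, -1]
    - [-0.052, 0, 0, 0, 0, 0, -1]

```text
clock: 24.0
position: [0.5724, 0.0903, 0.0868]
eef_rot: [-1.802, 2.069, -0.559]
force: [1.5, -4.1, 5.9]
opening: 0.013
grasp_force: 59.0
```

```bash
python3 - <<'E'
from pad import *
rep()
s=np.mean([imaging.grab_frame("scene").astype(float) for _ in range(4)],0);t=np.mean([imaging.grab_frame("top").astype(float) for _ in range(4)],0)
brass=lambda q:np.clip((np.minimum(q[...,0],q[...,1])-q[...,2]-12)/30,0,1)*(q[...,0]<130)
print(cen(s,(323,161,331,167),brass))
print(s[161:166,323:333].astype(int).tolist())
print((t[166:174,172:181,0]-t[166:174,172:181,2]).astype(int))
E
```

```text
mod in sled mm [  0.8 -11.8  -9.5] F sled [ 4.7 -3.9  4.1] rot [ 0.12  0.13 -0.01] T [-0.88 -0.16 -0.42] open 0.013 t 24.0
(array([326.84615385, 163.07692308]), np.float64(0.21666666666666667))
[[[246, 218, 143], [247, 218, 148], [233, 197, 145], [167, 139, 112], [122, 92, 78], [131, 102, 92], [151, 132, 123], [160, 142, 132], [150, 132, 124], [163, 145, 134]], [[231, 190, 139], [210, 179, 155], [205, 183, 169], [219, 175, 159], [234, 149, 134], [224, 124, 111], [184, 95, 87], [172, 73, 66], [157, 56, 51], [125, 57, 52]], [[167, 134, 124], [175, 118, 108], [155, 94, 86], [106, 61, 55], [98, 54, 43], [91, 48, 37], [75, 52, 43], [63, 42, 39], [85, 71, 65], [87, 77, 73]], [[80, 72, 67], [55, 36, 34], [45, 25, 23], [45, 35, 22], [69, 62, 46], [64, 61, 52], [122, 117, 107], [121, 116, 108], [161, 152, 141], [153, 143, 135]], [[31, 32, 34], [23, 25, 27], [26, 29, 29], [64, 62, 57], [138, 129, 118], [132, 124, 115], [168, 156, 144], [153, 142, 133], [118, 110, 107], [110, 102, 101]]]
[[ 3  2  0  1  1  4  4  6  4]
 [ 2  3  1  3  4  4  0  2  1]
 [ 2  3  2  4 12 15  5  0  0]
 [ 2  3  4 13 29 27 10 -1  0]
 [ 2  1  5 17 30 27 14  0 -1]
 [ 2  1  4 14 26 19  4  1 -1]
 [ 5  3  3  7 15 11  0 -2 -3]
 [27 18  8  2  4  1 -1 -1  1]]
```

```bash
python3 - <<'E'
from pad import *
print(ctrl.sense()["position"]);rep()
t4=np.load("t4.npy").astype(float);t5=np.load("t5.npy").astype(float)
t=np.mean([imaging.grab_frame("top").astype(float) for _ in range(4)],0)
for im,c0,r0 in((t4,198,172.5),(t5,176,169.7),(t,176,169.7)):
    cs=np.arange(c0-3,c0+5,.25);d=(im[...,0]-im[...,2]).astype(np.float32)
    p=np.mean([cv2.remap(d,cs[None].astype(np.float32),np.full((1,len(cs)),r0+k,np.float32),cv2.INTER_LINEAR)[0] for k in(-.7,0,.7)],0)
    i=p.argmax();h=p[i]/2;j=i+np.argmax(p[i:]<h);e=cs[j-1]+.25*(p[j-1]-h)/(p[j-1]-p[j]);print("peak",p[i],cs[i],"edge",e)
    print(p[::2].round().tolist())
E
```

```text
[0.5724649  0.09030542 0.08681653]
mod in sled mm [  0.8 -11.8  -9.4] F sled [ 4.6 -3.5  3.3] rot [ 0.12  0.13 -0.01] T [-0.9  -0.18 -0.44] open 0.0126 t 24.4
peak 86.3125 195.0 edge 199.70844326913357
[86.0, 71.0, 56.0, 58.0, 61.0, 64.0, 66.0, 63.0, 60.0, 48.0, 36.0, 24.0, 11.0, 5.0, -1.0, -1.0]
peak 39.197918 177.0 edge 178.41449561715126
[3.0, 4.0, 4.0, 9.0, 15.0, 23.0, 32.0, 35.0, 39.0, 33.0, 26.0, 18.0, 10.0, 6.0, 2.0, -2.0]
peak 27.960938 176.0 edge 177.6980054229498
[2.0, 3.0, 4.0, 10.0, 15.0, 22.0, 28.0, 26.0, 24.0, 17.0, 10.0, 5.0, 1.0, -1.0, -4.0, -3.0]
```

Call:
arm_command:
  rows:
    - [-0.01, 0, 0, 0, 0, 0, -1]
    - [-0.014, 0, 0, 0, 0, 0, -1]
    - [-0.014, 0, 0, 0, 0, 0, -1]

```text
clock: 24.9
position: [0.5726, 0.0915, 0.0868]
eef_rot: [-1.802, 2.07, -0.559]
force: [2.0, -4.4, 5.7]
opening: 0.0124
grasp_force: 59.0
```

```bash
python3 loc.py
```

```text
mod in sled mm [  0.8 -10.6  -9.5] F sled [ 5.1 -4.   3.7] rot [ 0.12  0.15 -0.01] T [-1.16 -0.24 -0.42] open 0.0124 t 24.9
```

Call:
arm_command:
  rows:
    - [0, 0, 0, 0, 0, 0, 0]
    - [0, 0, 0, 0, 0, 0, 0]
    - [0, 0, 0, 0, 0, 0, 0]
    - [0, 0, 0, 0, 0, 0, 0]
    - [0, 0, 0, 0, 0, 0, 0]

```text
clock: 25.4
position: [0.5721, 0.0924, 0.0856]
eef_rot: [-1.804, 2.069, -0.557]
force: [0.6, 0.9, -1.0]
opening: 0.0426
grasp_force: 0.0
```

Call:
arm_command:
  rows:
    - [0, 0, -0.2, 0, 0, 0, 0]
    - [0, 0, -0.5, 0, 0, 0, 0]
    - [0, 0, -0.8, 0, 0, 0, 0]
    - [0.5, 0, -0.9, 0, 0, 0, 0]
    - [0.9, 0, -0.9, 0, 0, 0, 0]
    - [0.9, 0, -0.9, 0, 0, 0, 0]

```text
clock: 26.0
position: [0.5148, 0.007, 0.1653]
eef_rot: [-1.798, 2.07, -0.557]
force: [-0.2, 0.3, 0.8]
opening: 0.0425
grasp_force: 0.0
```

```bash
python3 - <<'E'
from pad import *
rep()
t=np.mean([imaging.grab_frame("top").astype(float) for _ in range(4)],0);s=np.mean([imaging.grab_frame("scene").astype(float) for _ in range(4)],0)
of=lambda q:np.clip((q[...,0]-q[...,2]-70)/80,0,1)*(q[...,1]<.75*q[...,0])
t4=np.load("t4.npy").astype(float);s0=np.load("im0.npz")["s"]
a=cen(t4,(220,172,240,192),of);b=cen(t,(197,168,217,190),of);print(a,b)
a0=solve("top",a[0],.017,ot);b0=solve("top",b[0],.017,ot);print("handle shift top",(b0-a0)*1e3)
a=cen(s0,(276,168,296,190),of);b=cen(s,(288,160,312,184),of);print(a,b)
a0=solve("scene",a[0],.017,os_);b0=solve("scene",b[0],.017,os_);print("handle shift scene",(b0-a0)*1e3)
d=t[...,0]-t[...,2];print(d[167:174,173:181].astype(int))
E
```

```text
mod in sled mm [   0.5 -102.2   81.4] F sled [0.2 0.3 0.8] rot [0.16 0.02 0.18] T [0.05 1.33 0.  ] open 0.0425 t 26.0
(array([229.276     , 181.33733333]), np.float64(18.75)) (array([205.95167481, 178.10450105]), np.float64(17.9125))
handle shift top [ 1.23208389 82.50389673]
(array([285.99004201, 178.50318967]), np.float64(80.3375)) (array([303.0068496 , 169.90248661]), np.float64(75.278125))
handle shift scene [ 3.00897331 79.19177066]
[[ 3  3  2  0 -2 -1  1  0]
 [ 2  2  5 11  7  0 -2 -1]
 [ 3  3 10 21 14  6  0 -3]
 [ 2  5 14 25 19  3  0 -2]
 [ 1  5 15 24 15  5 -2 -2]
 [ 3  3  7 17  7  3  0  0]
 [18  8  3  4 -4  0 -1  0]]
```

```bash
python3 -c "
from cell import job;print(job.hand_in())"
```

```text
the job is handed in; nothing more can be done
None
```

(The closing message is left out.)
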